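# Hold the spread snap ring at its groove on the shaker's stub

### The arm

A 7-joint arm with a two-finger parallel gripper is mounted at the origin on the work surface. World frame = base frame: x ahead of the robot, y to its left, z up, the work surface at z = 0. Lengths are in mm, angles in rad, forces in N, time in s.
With the tool pointing down it reaches from about 350 to 900 mm from the base axis. Payload 8.1 kg.
Tool frame: the origin (TCP) lies on the centre line of the jaws, within the pads' length; the fingertips stand ctrl.tip_reach ahead of it and the grasp point (between the pads) is the TCP (ctrl.tip_reach is the distance from the TCP to the fingertips, in mm); z points along the fingers, y is the direction in which the jaws open and shut (so a half turn about z gives the same grasp; the last joint's range is limited). The gripper opens to 85 mm and grips with 20 to 120 N. Pads are 22 mm wide; open, the fingers measure 114 mm over their backs; the gripper's body (76 mm by 85 mm) begins 54 mm behind the grasp point. The pads swing forward as they close: fully open they stand 13 mm farther back than shut.
Start: joints at [1.055, 0.434, 0.025, 1.573, -0.012, 1.134, -0.075], TCP at [250.714, -572.525, 225.223] pointing down, gripper open.
Joint ranges: [-2.62, 2.62], [-0.44, 2.09], [-1.27, 1.32], [0.08, 2.57], [-1.32, 4.46], [0.12, 2], [-2.74, 2.74]. Speed limits (rad/s): [2.22, 2.22, 3.01, 3.01, 3.14, 3.14, 3.14].

### API

Orientations are given as a rotation vector (axis times angle).
In Python, from plant import ctrl, viewer, models gives the robot as it stands.
- The arm moves only by the tool servo_tool, never from a script. Its arguments are lists of equal length, an entry for each row: "offset": the shift along the tool's x, y, z in mm, a list of three; "dr": the turn, a rotation vector about the tool's x, y, z in rad, a list of three; "gripper": the closure in counts, from 0 (fully open) to 255 (shut). In form: {"offset": [[dx, dy, dz], ...], "dr": [[wx, wy, wz], ...], "gripper": [gripper, ...]}. A call has exactly 10 rows; each row shifts and turns the commanded pose from where the row before left it, along the tool's axes as they then stand; what a row does not reach is not made up. A row lasts 1/8 s, in which the tool goes at most 62.5 mm and 10.7 degrees, less where a joint would pass 70% of its speed; a pose out of reach is approached as far as the arm can. A call is refused whole if a number of a shift passes 62.5 or a number of a turn 0.188, either way. A call with a gripper value outside its range is refused whole. The fingers move at their own pace and stop on an object; the grip force is fixed at half the most. Time passes only in rows, so rows that do not move let the fingers close, or fill a call up. It gives the time, the measured TCP pose, the force and the opening at its end, in the units of the state.
- ctrl.sense(): the state, without advancing time (a new reading comes with each control period).
- viewer.capture(name): name is "scene" or "top"; returns the picture (400x640x3 uint8, red, green, blue); there is no depth.
- viewer.get_calibration(name): a dict with "camera_matrix" (3x3 intrinsics, pixels), "R" (3x3) and "t" (3): a world point X has camera coordinates R X + t. Camera axes: x right, y down, z forward; pixel columns grow to the right and rows downward; lengths in mm; the calibration is good to about 2 mm. A picture is of the moment at which its call begins. get_calibration takes no time and is no camera call.
- ctrl.sign_off(): hands the job in, once; it reports no verdict.
Trained networks look in the newest picture that a camera, given by its name, has taken for a name from the list of things; names that differ only in an ending like _2 or _b are one class to them, and where a whole thing is asked for, a point or a joint stands for the part that bears it (a point fixed in the world has none). Each returns a list of dicts, best first, with "confidence" (0 to 1); they miss things now and then, are a little off and sometimes report something else, mostly with a low value. They report only what shows in the picture. A call takes as long as a camera call.
- models.look_for(camera, name): "centre" ([x, y, z] in mm, in world coordinates, good to about 4 mm: the middle of the surface that is visible of it).
- models.outline_of(camera, name): "region" (400x640 bool, what is visible of it).
- models.pinpoint(camera, name): "centre" ([x, y, z] in mm, in world coordinates, good to about 4 mm: a listed point, or the origin of a listed thing).
The state is a dict: "time_s": time; "joints": joint angles; "dq": joint speeds; "joint_efforts": joint torques, N m; "eef_pos": TCP position; "tool_rot": TCP orientation; "ft_force": force on the tool from outside, world axes, zero at the start; "torque": the same for the moment, N m; "gripper_width": opening from 0.0 (shut) to 1.0 (fully open).
Only numpy, scipy, OpenCV 4.12 (cv2) and the standard library are available. Lean on these libraries where they do the work, as an engineer would, in place of code of your own. Each camera call takes 0.05 s, during which the arm holds its last target. There are 200 camera calls.

### The job

The orbital shaker's new bearing is on its drive stub and the snap ring that keeps it there goes on next. Take the snap ring pliers out of the tool block, put their tips into the gap of the ring in the white tray, squeeze to spread it, and slide the spread ring down over the stub, without ramming it, until it lies flat against the bearing at its groove. Handle the ring only with the pliers, leave the old bearing, the bottle and the vial alone, and finish still holding the pliers squeezed with the ring spread open there: I will check the groove before we let it close.

Things in the scene. Friction and masses are not known exactly. Their poses are not given: they have to be found in the camera images.
- pliers: snap ring pliers, 155 mm long, 140 g, standing nose down in the tool block. Origin: the pivot; z up along the handles, y the direction in which the handles are squeezed, x normal to the flat (both faces alike). The joint, 30 (y) x 20 (x) x 16 (z) mm around the pivot, rests on the block's top; the nose below it is 9 mm thick (x). Squeezing the handles OPENS the tips.
- pliers_grip (a point): midway between the black handles, 70 mm above the pivot: where to take the pliers, fingers closing along their y. Handle grips run from 40 to 93 mm above the pivot, 15 mm wide (x), 9 mm thick (y). Released they lean apart, 63 mm over the outside here, 73 mm at the top; fully squeezed they are parallel, 32 mm over the outside, and have risen 3 mm against the pivot.
- pliers_tip (a point): midway between the tips, 60 mm below the pivot, axes as the pliers. Each tip is a flat blade 8 mm wide (x), 3 mm long, under a shoulder that stands 3 mm further out and sits on top of the ring's end. Released: 7 mm over both blades, ends 2 mm below this point, shoulders level with it. Fully squeezed: blades parallel, 32 mm over both, ends level with it, shoulders 3 mm above.
- jaw_a (a joint): angle of each jaw of the pliers (both move alike): 0 released, 0.215 rad fully squeezed, where a stop ends the travel: the right spread for this ring. A return spring holds the tips shut: each handle takes about 6 N to start moving, 10 N for the full squeeze, 17 N with the ring on the tips. To carry the pliers with the tips still shut, close on the handles by only 3 to 5 mm after first touch (about 70 mm apart); tips open 0.7 mm per 1 mm of squeeze.
- snap_ring: open snap ring of dark steel, 24 g, 4 mm thick, lying flat in the tray. Origin: its centre, on the underside; z up; the gap is on its -x side. Relaxed: inside 29 mm, outside 38 mm, two square ends reaching 24 mm from the centre. It must be spread to pass the 30 mm stub: fully spread it clears it by 2 mm all round when its origin lies 2.5 mm off the stub's axis, away from the gap.
- ring_gap (a point): middle of the ring's gap, 20 mm from the ring's centre along its -x, level with its upper face: where the tips go in, pliers upright, their y along the ring's y. The gap between the end faces (along y) is 13 mm at the outer edge and 18 mm at the inner one when relaxed, 32 mm with parallel faces when fully spread.
- ring_arm_a (a joint): how far one half of the ring is sprung open: 0 relaxed, about 0.23 rad fully spread by the pliers (both halves move alike). The ends then press back with about 10 N each, which carries the ring.
- ring_arm_b (a joint): as ring_arm_a, for the other half of the ring.
- shaker: orbital shaker without its platform, fixed: white housing 220 x 220 mm, deck 70 mm above the bench, control panel on its -x side. Origin: centre of the underside. Four platform supports, 82 mm from the middle both ways, reach 96 mm high. A hub in the middle carries the upright drive stub, 30 mm in diameter, chamfered, top 110 mm above the bench, with a ball bearing 55 mm across on it.
- stub_seat (a point): point on the stub's axis, level with the bearing's flat upper face, 97 mm above the bench, 13 mm below the stub's top. The groove, 5.5 mm high, begins at this face: the ring is at its groove when its underside lies on the bearing.
- tool_block: wooden tool block, 70 (x) x 130 (y) x 65 mm high, fixed; the pliers stand in a slot 12.5 (x) x 44 (y) mm in its middle, 55 mm deep. Origin: centre of the underside.
- tray: shallow white tray, 130 (x) x 190 (y) mm, rim 18 mm high, floor 3 mm thick, fixed. Origin: centre of the underside. The ring lies in its -y half, the old bearing in its +y half.
- old_bearing: old ball bearing, steel, 55 mm across, 13 mm high, loose in the tray: leave alone. Origin: centre of the underside.
- reagent_bottle: glass reagent bottle with blue cap, 70 mm across, 150 mm high, loose on the bench: leave alone. Origin: centre of the underside.
- vial: small glass vial with white cap, 28 mm across, 55 mm high, loose on the bench: leave alone. Origin: centre of the underside.

How it is judged (in metres and radians):
On the way, in this order (a step that is already met when the one before it is completed fails the run):
1. the pliers are lifted out of the tool block by the gripper (height (world z) of pliers_tip above 0.075 m and contact force between the fingers and pliers above 1 N), for 0.1 s.
2. the ring hangs spread open on the pliers, clear of the tray (height (world z) of snap_ring above 0.03 m and value of joint each of ring_arm_a, ring_arm_b above 0.17 rad and contact force between pliers and snap_ring above 2 N), for 0.2 s.
At the end, for the whole second after the job is handed in: The ring surrounds the stub (centre within 8 mm of its axis), underside within 2.5 mm of the bearing's face, level within 7 degrees, at rest, and still spread by the squeezed pliers: both halves open over 0.17 rad, pliers pressing on it with over 2 N, fingers on the pliers with over 3 N (horizontal distance between snap_ring and stub_seat below 0.008 m and z of snap_ring in the frame of stub_seat between -0.002 and 0.0025 m and angle between snap_ring's own z axis and vertical below 0.12 rad and value of joint each of ring_arm_a, ring_arm_b above 0.17 rad and contact force between pliers and snap_ring above 2 N and contact force between the fingers and pliers above 3 N and linear speed of snap_ring below 0.02 m/s); the arm keeps its last pose, push and grip.
It fails at once if the ring is rammed against the shaker (more than 40 N) (contact force between snap_ring and shaker above 40 N).
It fails at once if the ring is handled with the fingers (contact force between the fingers and snap_ring above 1 N).
It fails at once if the old bearing is pushed by more than 20 mm (distance of old_bearing from where it was at the start of the episode above 0.02 m).
It fails at once if the bottle or the vial is pushed by more than 20 mm or tipped (distance of any of reagent_bottle, vial from where it was at the start of the episode above 0.02 m or angle between any of reagent_bottle, vial's own z axis and vertical above 0.3 rad).
It also fails if it takes over 54 s, if anything falls off the work surface, if the arm or the gripper's body presses on something with over 40 N, if the wrist force passes 120 N, or if a joint passes its speed limit or range.

## Working session

There is one attempt and no reset: what is moved stays moved. The work goes in short steps, Python scripts to look and compute and a tool call to move; the robot and the scene stay as the last step left them, time stands still between calls to the robot, and variables do not carry over. Pictures are saved under pics/ and viewed, about 8 in all and at most 12, crops included, and the job is handed in when it is done.

Besides the shell and the picture viewer there is one more tool, called after "Emit:" as name(argument=value, ...), one argument or row to a line, values as JSON. servo_tool: Moves the arm, as the interface text tells. Its arguments: {"type":"object","properties":{"offset":{"type":"array","items":{"type":"array","items":{"type":"number"}}},"dr":{"type":"array","items":{"type":"array","items":{"type":"number"}}},"gripper":{"type":"array","items":{"type":"number"}}},"required":["offset","dr","gripper"]}

```bash
mkdir -p pics; ls
cat > h.py <<'E'
import numpy as np, cv2
from plant import ctrl, viewer, models
def save(cam,fn,crop=None,scale=1):
    im=viewer.capture(cam)
    if crop: r0,r1,c0,c1=crop; im=im[r0:r1,c0:c1]
    im=cv2.resize(im,None,fx=scale,fy=scale,interpolation=cv2.INTER_CUBIC)
    cv2.imwrite('pics/'+fn,im[:,:,::-1])
def cal(cam):
    c=viewer.get_calibration(cam); return np.array(c['camera_matrix']),np.array(c['R']),np.array(c['t']).ravel()
def proj(cam,X):
    K,R,t=cal(cam); p=(K@(R@np.atleast_2d(X).T+t[:,None])).T; return p[:,:2]/p[:,2:]
def ray(cam,uv,z):
    K,R,t=cal(cam); d=R.T@np.linalg.solve(K,[*uv,1]); o=-R.T@t; return o+d*(z-o[2])/d[2]
E
python3 - <<'E'
from h import *
s=ctrl.sense(); print({k:np.round(v,3) for k,v in s.items()}, ctrl.tip_reach)
for c in('scene','top'):
    save(c,c+'0.png')
    K,R,t=cal(c); print(c,'pos',(-R.T@t).round(), 'f',K[0,0].round(),'fwd',R[2].round(2))
    for n in ['pliers','pliers_grip','pliers_tip','snap_ring','ring_gap','shaker','stub_seat','tool_block','tray','old_bearing','reagent_bottle','vial']:
        r=models.pinpoint(c,n)
        print(n,[(np.round(q['centre'],1).tolist(),round(q['confidence'],2)) for q in r[:2]])
E
```

```text
pics
{'time_s': np.float64(0.0), 'joints': array([ 1.055,  0.435,  0.025,  1.574, -0.012,  1.134, -0.075]), 'dq': array([-0.001, -0.001,  0.   ,  0.001, -0.   ,  0.   ,  0.002]), 'joint_efforts': array([ 0.0000e+00, -6.7048e+01,  1.0250e+00, -3.1621e+01,  1.5000e-02,
        1.3000e-02, -0.0000e+00]), 'eef_pos': array([ 250.485, -572.036,  224.426]), 'tool_rot': array([-3.073e+00, -6.430e-01,  1.000e-03]), 'ft_force': array([-0.313, -0.299,  0.626]), 'torque': array([-0.119, -0.017,  0.023]), 'gripper_width': np.float64(1.001)} 19.0
scene pos [1228. -522.  673.] f 400.0 fwd [-0.64  0.52 -0.56]
pliers [([464.8, 274.0, 70.6], 0.69)]
pliers_grip [([465.8, 273.7, 145.8], 0.85)]
pliers_tip []
snap_ring [([472.4, -347.0, 6.7], 0.43)]
ring_gap [([458.3, -362.6, 4.1], 0.67)]
shaker [([634.0, 2.1, 0.9], 0.8), ([465.7, -305.5, -0.2], 0.27)]
stub_seat [([642.2, 7.6, 95.8], 0.57)]
tool_block [([468.5, 271.5, 0.1], 0.66)]
tray [([467.5, -309.4, 1.4], 0.79)]
old_bearing [([466.7, -251.3, 2.6], 0.83)]
reagent_bottle [([688.4, 261.1, 1.1], 0.59)]
vial [([735.8, -227.8, -1.9], 0.56), ([470.2, -247.5, 1.2], 0.16)]
top pos [ 341.    0. 1387.] f 496.0 fwd [ 0.17 -0.01 -0.99]
pliers [([469.5, 275.1, 75.4], 0.62)]
pliers_grip [([469.4, 275.6, 145.0], 0.44)]
pliers_tip [([465.9, 274.1, 17.1], 0.48)]
snap_ring [([469.3, -347.1, 0.5], 0.6), ([632.0, 2.0, 0.3], 0.25)]
ring_gap [([455.6, -360.1, 7.9], 0.54)]
shaker [([630.0, 2.4, 0.3], 0.97)]
stub_seat [([642.4, 7.8, 103.5], 0.76), ([632.5, 2.1, -2.3], 0.21)]
tool_block [([466.1, 270.3, -1.9], 0.84)]
tray [([464.4, -306.7, 2.6], 0.95)]
old_bearing [([463.7, -256.4, 3.6], 0.52)]
reagent_bottle [([683.0, 258.4, -1.1], 0.83)]
vial [([737.2, -226.9, -2.8], 0.67)]
```

View pics/scene0.png

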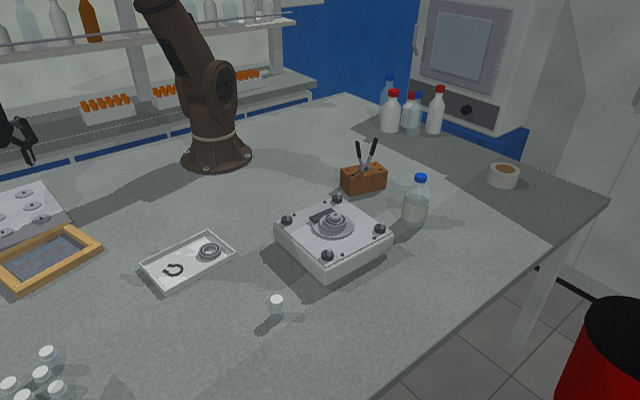

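View pics/top0.png

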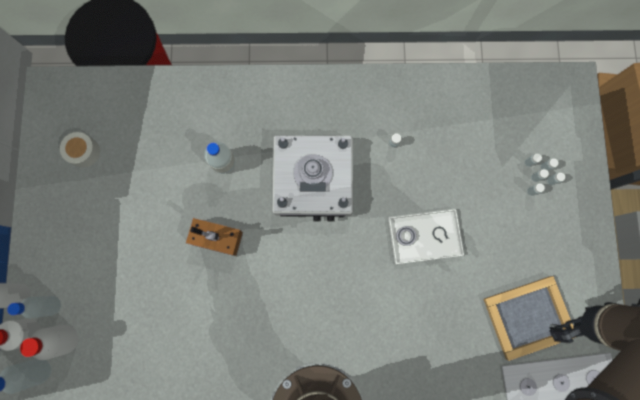

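Run:
```python
from h import *
out=[]
for c,cs in(('top',[(215,258,180,246),(212,255,410,476),(150,193,280,346)]),('scene',[(135,200,330,396),(250,293,148,214),(200,243,300,366)])):
    im=viewer.capture(c); np.save(c+'0.npy',im)
    out.append(np.hstack([cv2.resize(im[a:a+43 if c=='top' else a+65,l:l+66] if 1 else 0,(266,173 if c=='top' else 262),interpolation=cv2.INTER_CUBIC) for a,b,l,r in cs]))
cv2.imwrite('pics/m1.png',np.vstack(out)[:,:,::-1])
```

```text
(no output)
```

View pics/m1.png

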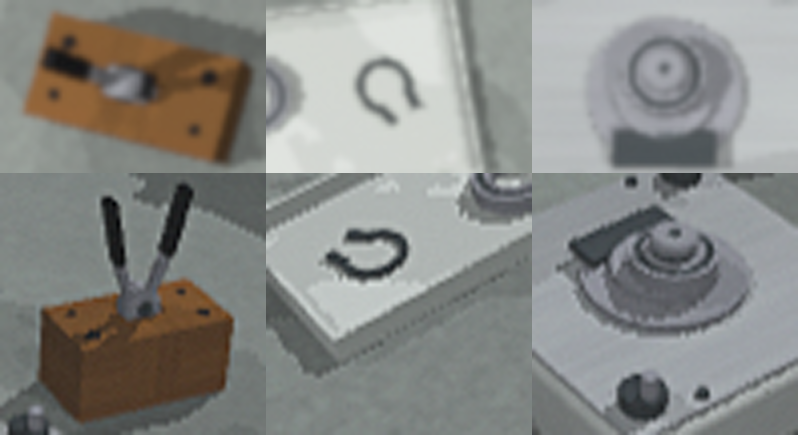

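Run:
```python
from h import *
from scipy.spatial.transform import Rotation as Ro
s=ctrl.sense(); print(s['time_s'], Ro.from_rotvec(s['tool_rot']).as_matrix().round(3).tolist())
def back(cam,pts,z): return np.array([ray(cam,p,z)[:2] for p in pts])
# ring: dark pixels inside tray, minimise distance of weights to a C model
def ringfit(cam,c0,z=5):
    im=np.load(cam+'0.npy').astype(float).mean(2)
    u=proj(cam,[[*c0,z]])[0].round().astype(int); k=16
    sub=im[u[1]-k:u[1]+k,u[0]-k:u[0]+k]; bg=np.percentile(sub,70); w=np.clip((bg-sub)/(bg-sub.min()),0,1); w[w<.35]=0
    P=np.array([[ray(cam,(u[0]-k+j,u[1]-k+i),z)[:2] for j in range(2*k)] for i in range(2*k)])
    m=(w>0)&(np.hypot(*(P-c0).transpose(2,0,1))<30); p=P[m]; ww=w[m]
    from scipy.optimize import least_squares
    # circle fit (mean radius 16.75) excluding lugs iteratively
    f=lambda q:(np.hypot(p[:,0]-q[0],p[:,1]-q[1])-16.75)*np.sqrt(ww)
    q=least_squares(f,c0,loss='soft_l1',f_scale=2).x
    a=np.arctan2(p[:,1]-q[1],p[:,0]-q[0]); h,e=np.histogram(a,36,(-np.pi,np.pi),weights=ww)
    cm=(p*ww[:,None]).sum(0)/ww.sum()-q
    print(cam,'ring c',q.round(1),'centroid dir',np.degrees(np.arctan2(cm[1],cm[0])).round(1),np.hypot(*cm).round(1)); print(h.round(0).astype(int).tolist())
for c in('top','scene'): ringfit(c,np.array([470.,-347.]))
for c in('top','scene'):
    for n,z in(('tool_block',65),('tray',18)):
        viewer.capture(c); r=models.outline_of(c,n)
        if not r: continue
        cs,_=cv2.findContours(r[0]['region'].astype(np.uint8),0,2); ct=max(cs,key=cv2.contourArea)[:,0]
        W=back(c,ct,z).astype(np.float32); b=cv2.minAreaRect(W); print(c,n,[np.round(x,1) for x in b])
# stub circle top
for c in('top','scene'):
    im=np.load(c+'0.npy').astype(float).mean(2); 
    u=proj(c,[[642,7.7,97]])[0]; print(c,u)
```

```text
1.4 [[0.916, 0.401, 0.0], [0.401, -0.916, 0.0], [0.0, 0.0, -1.0]]
top ring c [ 470.6 -347.6] centroid dir 173.5 0.2
[5, 1, 0, 0, 0, 2, 4, 3, 2, 2, 2, 2, 1, 2, 1, 2, 1, 3, 2, 1, 2, 2, 3, 2, 2, 3, 2, 2, 2, 2, 2, 2, 2, 2, 2, 3]
scene ring c [ 471.8 -350.1] centroid dir -46.5 0.3
[4, 3, 0, 0, 1, 3, 3, 4, 2, 2, 3, 3, 2, 2, 4, 2, 3, 3, 4, 2, 3, 3, 3, 2, 1, 2, 2, 2, 2, 2, 3, 2, 3, 2, 3, 4]
top tool_block [array([464.2, 268.6]), array([144.5,  76.3]), np.float64(75.4)]
top tray [array([ 462.3, -304.9]), array([129.9, 191.1]), np.float64(6.3)]
scene tool_block [array([498.5, 239.3]), array([180.7, 169.1]), np.float64(75.4)]
scene tray [array([ 474.6, -311.3]), array([148.7, 195.6]), np.float64(6.1)]
top [311.51181997 167.74048859]
scene [335.88089804 217.96394192]
```

```bash
cat > fit.py <<'E'
from h import *
from scipy.optimize import minimize
def ringmask(L):  # L Nx2 in ring frame
    x,y=L.T; r=np.hypot(x,y); ay=abs(y)
    face=np.interp(-x,[14,20],[9,6.5])
    ann=(r>14.5)&(r<19)&~((x<0)&(ay<face))
    lug=(x<-12)&(ay>=face)&(ay<face+5)&(r>14.5)&(r<24)
    return ann|lug
def discmask(r0,r1): return lambda L:(np.hypot(*L.T)>r0)&(np.hypot(*L.T)<r1)
def fit(cam,im,mask,p0,z,k=18,yaw=True,sub=5):
    g=im.astype(float).mean(2); u=proj(cam,[[p0[0],p0[1],z]])[0].round().astype(int)
    G=g[u[1]-k:u[1]+k+1,u[0]-k:u[0]+k+1]
    n=(2*k+1)*sub; o=(np.arange(n)+.5)/sub-.5-k
    K,R,t=cal(cam); U,V=np.meshgrid(o+u[0],o+u[1]); D=R.T@np.linalg.solve(K,np.stack([U.ravel(),V.ravel(),np.ones(n*n)]))
    C=-R.T@t; P=(C[:,None]+D*((z-C[2])/D[2]))[:2].T
    near=(np.hypot(*(P-p0[:2]).T)<(30 if yaw else 34)).reshape(2*k+1,sub,2*k+1,sub).mean((1,3))>.5
    def cost(q):
        c,s=np.cos(q[2]),np.sin(q[2]); L=(P-q[:2])@np.array([[c,-s],[s,c]])
        M=mask(L).reshape(2*k+1,sub,2*k+1,sub).mean((1,3)); M=cv2.GaussianBlur(M,(0,0),.5)
        return -abs(np.corrcoef(M[near],G[near])[0,1])
    best=min((minimize(cost,[p0[0],p0[1],a],method='Nelder-Mead',options=dict(initial_simplex=[[p0[0],p0[1],a],[p0[0]+4,p0[1],a],[p0[0],p0[1]+4,a],[p0[0],p0[1],a+.2]])) for a in ((.5,.65,.8) if yaw else (0,))),key=lambda m:m.fun)
    return best.x,-best.fun
E
python3 - <<'E'
from fit import *
for c in('top','scene'):
    im=np.load(c+'0.npy')
    q,f=fit(c,im,ringmask,[470,-348],5 if c=='top' else 5.5); print(c,'ring',q.round(2),np.degrees(q[2]).round(1),round(f,3))
    for r0,r1 in((20,25),(18,23),(16.5,21)):
        q,f=fit(c,im,discmask(r0,r1),[642,6.5],97,yaw=False); print('stub',r0,r1,q[:2].round(1),round(f,3))
E
```

```text
top ring [ 471.68 -346.84    0.6 ] 34.4 0.93
stub 20 25 [641.8   5.6] 0.742
stub 18 23 [642.    5.7] 0.732
stub 16.5 21 [642.9   6. ] 0.449
scene ring [ 473.49 -348.94    0.62] 35.5 0.883
stub 20 25 [642.3   3.6] 0.326
stub 18 23 [643.8   3.5] 0.345
stub 16.5 21 [646.4   3.8] 0.267
```

Emit:
servo_tool(
  offset=[
    [0, 0, -20],
    [0, 0, -20],
    [0, 0, -10],
    [0, 0, 0],
    [0, 0, 0],
    [0, 0, 0],
    [0, 0, 0],
    [0, 0, 0],
    [0, 0, 0],
    [0, 0, 0],
  ],
  dr=[
    [0, 0, 0],
    [0, 0, 0],
    [0, 0, 0],
    [0, 0, 0],
    [0, 0, 0],
    [0, 0, 0],
    [0, 0, 0],
    [0, 0, 0],
    [0, 0, 0],
    [0, 0, 0],
  ],
  gripper=[0, 0, 0, 0, 0, 0, 0, 0, 60, 60],
)

```text
time_s: 3.05
eef_pos: [250.7, -572.5, 275.2]
tool_rot: [3.075, 0.644, -0.0]
ft_force: [-0.7, 0.9, 0.7]
gripper_width: 0.765
```

```bash
cat > plan.py <<'E'
import numpy as np
# rows for tool-down moves: world yaw psi = angle of tool y; tool x = angle psi+90
def rows(W):
    """W list of (x,y,z,psi_deg) incl. start; prints tool-frame offsets and turns"""
    off=[];dr=[]
    for a,b in zip(W[:-1],W[1:]):
        p=np.radians(a[3]); ty=np.array([np.cos(p),np.sin(p)]); tx=np.array([-np.sin(p),np.cos(p)])
        d=np.array(b[:2])-np.array(a[:2]); off.append([round(float(d@tx),1),round(float(d@ty),1),round(float(a[2]-b[2]),1)])
        dr.append([0,0,round(float(-np.radians(b[3]-a[3])),4)])
    for i in range(0,len(off),10): print(off[i:i+10]); print(dr[i:i+10])
def arc(a,b,n,smooth=True):
    ra,rb=np.hypot(*a[:2]),np.hypot(*b[:2]); ta,tb=np.arctan2(a[1],a[0]),np.arctan2(b[1],b[0])
    o=[]
    for s in np.linspace(0,1,n+1):
        r=ra+(rb-ra)*s;t=ta+(tb-ta)*s; o.append((r*np.cos(t),r*np.sin(t),a[2]+(b[2]-a[2])*s,a[3]+(b[3]-a[3])*s))
    return o
E
python3 - <<'E'
from h import *; from plan import *
a=ray('scene',(357.3,141.7),166)[:2]; b=ray('scene',(375.4,138.7),166)[:2]; d=b-a
print(a.round(1),b.round(1),((a+b)/2).round(1),np.hypot(*d).round(1),np.degrees(np.arctan2(d[1],d[0])).round(1))
rows(arc((250.7,-572.5,275.2,-66.4),(467.3,274,215,75.4),18)+[(467.3,274,215,75.4)]*2)
E
```

```text
[462.4 240.2] [479.8 297.6] [471.1 268.9] 59.9 73.2
[[58.1, -7.4, 3.3], [57.9, -4.9, 3.3], [57.7, -2.3, 3.3], [57.3, 0.1, 3.3], [56.8, 2.6, 3.3], [56.2, 5.0, 3.3], [55.5, 7.4, 3.3], [54.7, 9.7, 3.3], [53.8, 11.9, 3.3], [52.8, 14.1, 3.3]]
[[0, 0, -0.1375], [0, 0, -0.1375], [0, 0, -0.1375], [0, 0, -0.1375], [0, 0, -0.1375], [0, 0, -0.1375], [0, 0, -0.1375], [0, 0, -0.1375], [0, 0, -0.1375], [0, 0, -0.1375]]
[[51.8, 16.2, 3.3], [50.6, 18.3, 3.3], [49.4, 20.3, 3.3], [48.1, 22.2, 3.3], [46.7, 24.1, 3.3], [45.2, 25.8, 3.3], [43.7, 27.5, 3.3], [42.1, 29.1, 3.3], [-0.0, 0.0, 0.0], [0.0, 0.0, 0.0]]
[[0, 0, -0.1375], [0, 0, -0.1375], [0, 0, -0.1375], [0, 0, -0.1375], [0, 0, -0.1375], [0, 0, -0.1375], [0, 0, -0.1375], [0, 0, -0.1375], [0, 0, -0.0], [0, 0, -0.0]]
```

Emit:
servo_tool(
  offset=[
    [58.1, -7.4, 3.3],
    [57.9, -4.9, 3.3],
    [57.7, -2.3, 3.3],
    [57.3, 0.1, 3.3],
    [56.8, 2.6, 3.3],
    [56.2, 5.0, 3.3],
    [55.5, 7.4, 3.3],
    [54.7, 9.7, 3.3],
    [53.8, 11.9, 3.3],
    [52.8, 14.1, 3.3],
  ],
  dr=[
    [0, 0, -0.1375],
    [0, 0, -0.1375],
    [0, 0, -0.1375],
    [0, 0, -0.1375],
    [0, 0, -0.1375],
    [0, 0, -0.1375],
    [0, 0, -0.1375],
    [0, 0, -0.1375],
    [0, 0, -0.1375],
    [0, 0, -0.1375],
  ],
  gripper=[0, 0, 0, 0, 0, 0, 0, 0, 0, 0],
)

```text
time_s: 4.3
eef_pos: [565.1, -124.3, 242.2]
tool_rot: [1.962, 2.453, 0.001]
ft_force: [0.2, -0.5, 0.7]
gripper_width: 1.001
```

Emit:
servo_tool(
  offset=[
    [51.8, 16.2, 3.3],
    [50.6, 18.3, 3.3],
    [49.4, 20.3, 3.3],
    [48.1, 22.2, 3.3],
    [46.7, 24.1, 3.3],
    [45.2, 25.8, 3.3],
    [43.7, 27.5, 3.3],
    [42.1, 29.1, 3.3],
    [0, 0, 0],
    [0, 0, 0],
  ],
  dr=[
    [0, 0, -0.1375],
    [0, 0, -0.1375],
    [0, 0, -0.1375],
    [0, 0, -0.1375],
    [0, 0, -0.1375],
    [0, 0, -0.1375],
    [0, 0, -0.1375],
    [0, 0, -0.1375],
    [0, 0, 0],
    [0, 0, 0],
  ],
  gripper=[0, 0, 0, 0, 0, 0, 0, 0, 0, 0],
)

```text
time_s: 5.55
eef_pos: [467.1, 273.8, 215.8]
tool_rot: [0.399, 3.116, -0.001]
ft_force: [0.2, -1.4, -0.2]
gripper_width: 1.001
```

Run:
```python
from h import *
out=[]
for c,(u0,v0) in(('top',(185,210)),('scene',(330,100))):
    im=viewer.capture(c)
    for n in('pliers_grip','pliers'):
        r=models.pinpoint(c,n); print(c,n,[(np.round(q['centre'],1).tolist(),round(q['confidence'],2)) for q in r[:1]])
    sub=im[v0:v0+85,u0:u0+66]; out.append(cv2.resize(sub,None,fx=6,fy=6,interpolation=cv2.INTER_CUBIC))
print(ctrl.sense()['eef_pos'],ctrl.sense()['joints'].round(2))
cv2.imwrite('pics/m2.png',np.hstack(out)[:,:,::-1])
```

```text
top pliers_grip [([466.9, -305.7, 1.5], 0.43)]
top pliers []
scene pliers_grip [([467.2, 271.3, 147.2], 0.57)]
scene pliers [([468.4, 270.6, 71.5], 0.56)]
[467.24403121 273.44063631 215.77849158] [-0.05  0.42 -0.78  1.74  0.33  1.11  0.38]
```

View pics/m2.png

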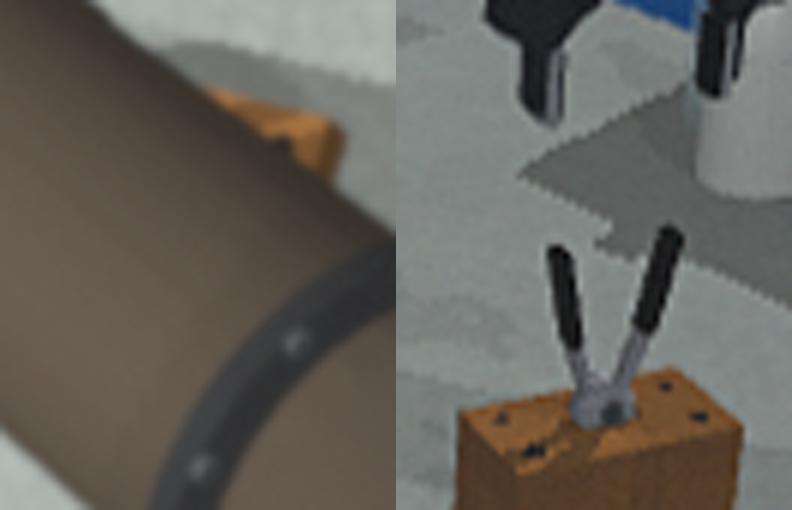

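Run:
```python
from h import *
print(proj('scene',[[467.2,273.4,z] for z in(166,196,215.8)]).round(1).tolist())
d=np.array([np.cos(np.radians(75.4)),np.sin(np.radians(75.4))])
for s in(-1,1): print(proj('scene',[[467.2+s*36*d[0],273.4+s*36*d[1],166],[467.2+s*43*d[0],273.4+s*43*d[1],200]]).round(1).tolist())
a=ray('scene',(366.7-.5,140-.5),164); print(a)
a=ray('scene',(330+204/6-.5,100+408/6-.5),73); print('joint front-ish',a)
```

```text
[[366.6, 139.3], [367.4, 129.9], [368.0, 123.6]]
[[355.9, 141.3], [354.5, 130.9]]
[[377.1, 137.4], [380.2, 126.4]]
[464.28061091 274.83374247 164.        ]
joint front-ish [468.68521087 269.09728026  73.        ]
```

Emit:
servo_tool(
  offset=[
    [0, -1, 10],
    [0, 0, 10],
    [0, 0, 10],
    [0, 0, 10],
    [0, 0, 10],
    [0, 0, 10],
    [0, 0, 8],
    [0, 0, 5],
    [0, 0, 0],
    [0, 0, 0],
  ],
  dr=[
    [0, 0, 0],
    [0, 0, 0],
    [0, 0, 0],
    [0, 0, 0],
    [0, 0, 0],
    [0, 0, 0],
    [0, 0, 0],
    [0, 0, 0],
    [0, 0, 0],
    [0, 0, 0],
  ],
  gripper=[0, 0, 0, 0, 0, 0, 0, 0, 0, 0],
)

```text
time_s: 7.1
eef_pos: [466.6, 273.5, 143.1]
tool_rot: [0.398, 3.116, 0.001]
ft_force: [0.0, 0.4, 0.1]
gripper_width: 0.996
```

Run:
```python
from h import *
im=viewer.capture('scene'); print(proj('scene',[[466.9,272.4,143]]))
r=models.pinpoint('scene','pliers_grip'); print([(np.round(q['centre'],1).tolist(),round(q['confidence'],2)) for q in r[:1]])
cv2.imwrite('pics/m3.png',cv2.resize(im[100:200,320:420],None,fx=5,fy=5,interpolation=cv2.INTER_CUBIC)[:,:,::-1])
```

```text
[[365.6644016  146.43694619]]
[([465.6, 272.0, 146.9], 0.5)]
```

View pics/m3.png

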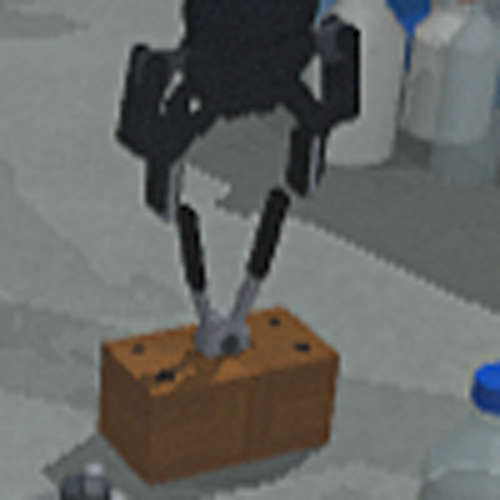

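Run:
```python
from h import *
im=viewer.capture('scene').astype(int); b=np.load('scene0.npy').astype(int)
m=(abs(im-b).sum(2)>25)[105:160,340:392]
for i,r in enumerate(m): print(105+i,''.join('#' if x else '.' for x in r))
d=np.array([np.cos(np.radians(75.4)),np.sin(np.radians(75.4))]); p=np.array([466.6,273.0])
for s in(-43,-57,43,57):
    print(s,proj('scene',[[*(p+s*d),z] for z in(124,137,143,160)]).round(1).tolist())
```

```text
105 ................####################################
106 ...............#.###################################
107 ........#......#####################################
108 .......##.##.##.####################################
109 .....#####.....#####################################
110 .....###############################################
111 .....###############################################
112 .....#####################################.#########
113 ....################################################
114 ....################################################
115 ....####################################.#.#########
116 ...############.#########################.##########
117 ....######################################.#########
118 ...##########.######################################
119 ...########################################.########
120 ...#################################################
121 ...#################################.###############
122 ...################################.################
123 ....#########################.#..#...###############
124 ..###########
[... 1608 characters left out ...]
...........................
153 ....................................................
154 ....................................................
155 .............................#......................
156 ....................................................
157 ....................................................
158 .............#......................................
159 ....................................................
-43 [[352.7, 154.5], [352.9, 150.6], [353.0, 148.8], [353.4, 143.6]]
-57 [[348.5, 155.4], [348.7, 151.4], [348.8, 149.6], [349.2, 144.4]]
43 [[377.5, 149.6], [377.9, 145.8], [378.1, 144.0], [378.7, 138.8]]
57 [[381.5, 148.8], [381.9, 145.0], [382.1, 143.2], [382.7, 138.1]]
```

Run:
```python
from h import *
out=[]
from numpy import array
ty=array([.401,-.916,0]); tx=array([.916,.401,0]); p=array([250.5,-572.3,224.4])
for c,(u0,v0) in(('scene',(0,100)),('top',(535,290))):
    im=np.load(c+'0.npy'); 
    sub=cv2.resize(im[v0:v0+70,u0:u0+66],None,fx=6,fy=6,interpolation=cv2.INTER_CUBIC).copy()
    pts=np.array([p+s*43*ty+w*11*tx+[0,0,-z] for z in(-16,6,19) for s in(-1,1) for w in(-1,1)])
    for i,q in enumerate(proj(c,pts)):
        cv2.circle(sub,tuple(int(v) for v in ((q-[u0,v0]+.5)*6)),3,[(255,0,0),(0,255,0),(255,255,0)][i//4],-1)
    out.append(sub)
cv2.imwrite('pics/m4.png',np.hstack(out)[:,:,::-1])
```

```text
(no output)
```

View pics/m4.png

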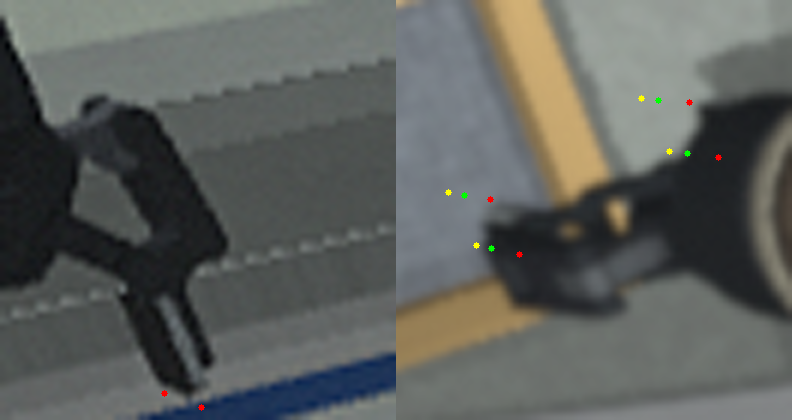

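Run:
```python
from h import *
def P(c): K,R,t=cal(c); return K@np.c_[R,t]
for a,b in(((30.7,164.2),(552,333.5)),((30.7,164.2),(551,328)),((30.7,164.2),(552,338))):
    X=cv2.triangulatePoints(P('scene'),P('top'),np.array(a).reshape(2,1),np.array(b).reshape(2,1))[:,0]; X=X[:3]/X[3]
    print(X.round(1), proj('scene',X).round(1).tolist(),proj('top',X).round(1).tolist())
ty=np.array([.401,-.916,0]); p=np.array([250.5,-572.3,224.4]); print(p-43*ty, p-57*ty)
print(ctrl.sense()['eef_pos'])
```

```text
[ 219.8 -530.5  239. ] [[30.5, 164.2]] [[551.9, 333.5]]
[ 911.4 -107.7 1113.4] [[628.6, -1307.7]] [[451.6, -498.9]]
[ 911.4 -107.7 1113.4] [[628.6, -1307.7]] [[451.6, -498.9]]
[ 233.257 -532.912  224.4  ] [ 227.643 -520.088  224.4  ]
[466.61677407 273.37831127 143.1146474 ]
```

Emit:
servo_tool(
  offset=[
    [0, 0, 4],
    [0, 0, 4],
    [0, 0, 4],
    [0, 0, 4],
    [0, 0, 0],
    [0, 0, 0],
    [0, 0, 0],
    [0, 0, 0],
    [0, 0, 0],
    [0, 0, 0],
  ],
  dr=[
    [0, 0, 0],
    [0, 0, 0],
    [0, 0, 0],
    [0, 0, 0],
    [0, 0, 0],
    [0, 0, 0],
    [0, 0, 0],
    [0, 0, 0],
    [0, 0, 0],
    [0, 0, 0],
  ],
  gripper=[0, 0, 0, 0, 0, 20, 30, 40, 50, 50],
)

```text
time_s: 8.5
eef_pos: [467.0, 273.7, 127.7]
tool_rot: [0.398, 3.115, 0.001]
ft_force: [-0.7, -2.0, 7.7]
gripper_width: 0.805
```

Run:
```python
from h import *
im=viewer.capture('scene'); s=ctrl.sense(); print(s['eef_pos'],s['gripper_width'],s['ft_force'])
r=models.pinpoint('scene','pliers_grip'); print([(np.round(q['centre'],1).tolist(),round(q['confidence'],2)) for q in r[:1]])
cv2.imwrite('pics/m5.png',cv2.resize(im[110:185,330:405],None,fx=7,fy=7,interpolation=cv2.INTER_CUBIC)[:,:,::-1])
```

```text
[466.99476715 273.71743316 127.71395276] 0.8070995548549448 [-1.15021902 -1.23663973  8.22385986]
[([467.5, 272.3, 146.0], 0.65)]
```

View pics/m5.png

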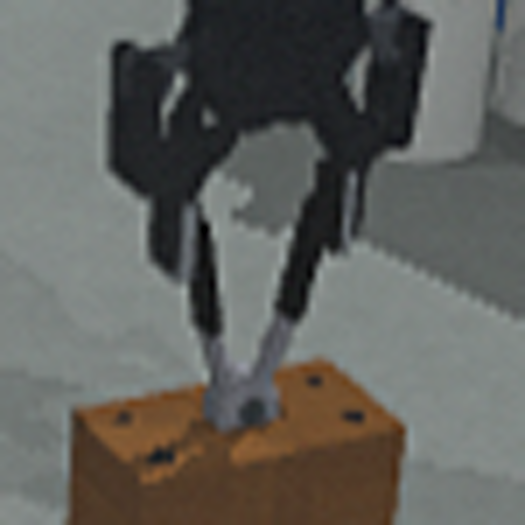

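Emit:
servo_tool(
  offset=[
    [0, 0, 0],
    [0, 0, 0],
    [0, 0, -1],
    [0, 0, -4],
    [0, 0, -10],
    [0, 0, -15],
    [0, 0, -20],
    [0, 0, -20],
    [0, 0, -20],
    [0, 0, -20],
  ],
  dr=[
    [0, 0, 0],
    [0, 0, 0],
    [0, 0, 0],
    [0, 0, 0],
    [0, 0, 0],
    [0, 0, 0],
    [0, 0, 0],
    [0, 0, 0],
    [0, 0, 0],
    [0, 0, 0],
  ],
  gripper=[53, 55, 55, 55, 55, 55, 55, 55, 55, 55],
)

```text
time_s: 9.85
eef_pos: [466.3, 273.4, 238.5]
tool_rot: [0.397, 3.116, 0.001]
ft_force: [0.0, -0.0, -1.0]
gripper_width: 0.786
```

Run:
```python
from h import *
im=viewer.capture('scene'); s=ctrl.sense(); print(s['eef_pos'],s['gripper_width'],s['ft_force'],s['torque'])
for n in('pliers_tip','pliers','pliers_grip'):
    r=models.pinpoint('scene',n); print(n,[(np.round(q['centre'],1).tolist(),round(q['confidence'],2)) for q in r[:1]])
cv2.imwrite('pics/m6.png',cv2.resize(im[60:170,330:410],None,fx=5,fy=5,interpolation=cv2.INTER_CUBIC)[:,:,::-1])
from plan import *
p=s['eef_pos']; T=(472-20*np.cos(np.radians(35)),-347.5-20*np.sin(np.radians(35)),p[2],-55)
print(T); rows(arc((p[0],p[1],p[2],75.4),T,14)+[T]*6)
```

```text
[467.17083117 274.44048922 240.99503003] 0.784945776809721 [0.0881156  1.46399566 1.02139946] [ 0.07317102 -0.02989605 -0.02443237]
pliers_tip [([467.8, 273.4, 123.4], 0.81)]
pliers [([469.7, 269.8, 179.0], 0.7)]
pliers_grip [([464.6, 270.2, 255.0], 0.6)]
(np.float64(455.61695911422015), np.float64(-358.97152872702094), np.float64(240.9950300301256), -55)
[[-33.5, -32.4, 0.0], [-36.0, -29.9, 0.0], [-38.4, -27.2, 0.0], [-40.6, -24.3, 0.0], [-42.5, -21.2, 0.0], [-44.2, -18.0, 0.0], [-45.7, -14.6, 0.0], [-46.9, -11.1, 0.0], [-47.8, -7.5, 0.0], [-48.5, -3.8, 0.0]]
[[0, 0, 0.1626], [0, 0, 0.1626], [0, 0, 0.1626], [0, 0, 0.1626], [0, 0, 0.1626], [0, 0, 0.1626], [0, 0, 0.1626], [0, 0, 0.1626], [0, 0, 0.1626], [0, 0, 0.1626]]
[[-48.9, -0.1, 0.0], [-49.0, 3.7, 0.0], [-48.8, 7.4, 0.0], [-48.3, 11.2, 0.0], [0.0, 0.0, 0.0], [0.0, 0.0, 0.0], [0.0, 0.0, 0.0], [0.0, 0.0, 0.0], [0.0, 0.0, 0.0], [0.0, 0.0, 0.0]]
[[0, 0, 0.1626], [0, 0, 0.1626], [0, 0, 0.1626], [0, 0, 0.1626], [0, 0, -0.0], [0, 0, -0.0], [0, 0, -0.0], [0, 0, -0.0], [0, 0, -0.0], [0, 0, -0.0]]
```

View pics/m6.png

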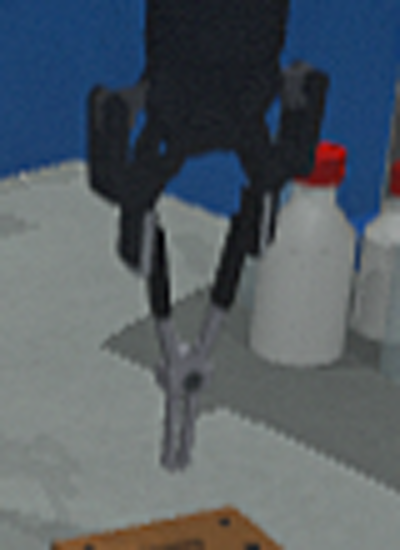

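Run:
```python
from plan import *
T=(455.6,-359,238,-55)
A=arc((467,274,238,75.4),T,400); s=np.linspace(0,1,21); e=s-np.sin(2*np.pi*s)/(2*np.pi)*.7
rows([A[int(round(400*x))] for x in e])
```

```text
[[-7.2, -6.5, 0.0], [-9.8, -8.6, 0.0], [-12.4, -10.5, 0.0], [-17.7, -14.4, 0.0], [-22.2, -16.8, 0.0], [-30.9, -21.7, 0.0], [-36.5, -22.6, 0.0], [-43.8, -23.5, 0.0], [-48.8, -21.5, 0.0], [-53.9, -18.5, 0.0]]
[[0, 0, 0.0341], [0, 0, 0.0455], [0, 0, 0.0569], [0, 0, 0.0797], [0, 0, 0.0967], [0, 0, 0.1309], [0, 0, 0.1479], [0, 0, 0.1707], [0, 0, 0.1821], [0, 0, 0.1935]]
[[-55.7, -13.6, 0.0], [-53.7, -7.9, 0.0], [-51.1, -2.9, 0.0], [-44.5, 1.3, 0.0], [-39.4, 4.1, 0.0], [-28.9, 5.1, 0.0], [-23.6, 5.4, 0.0], [-16.7, 4.6, 0.0], [-13.3, 4.1, 0.0], [-9.9, 3.3, 0.0]]
[[0, 0, 0.1935], [0, 0, 0.1821], [0, 0, 0.1707], [0, 0, 0.1479], [0, 0, 0.1309], [0, 0, 0.0967], [0, 0, 0.0797], [0, 0, 0.0569], [0, 0, 0.0455], [0, 0, 0.0341]]
```

Run:
```python
from plan import *
T=(455.6,-359,238,-55)
A=arc((467,274,238,75.4),T,4000); s=np.linspace(0,1,21); e=s-np.sin(2*np.pi*s)/(2*np.pi)*.5
rows([A[int(round(4000*x))] for x in e])
```

```text
[[-12.2, -11.2, 0.0], [-13.6, -11.9, 0.0], [-16.3, -13.4, 0.0], [-20.1, -15.5, 0.0], [-24.7, -17.7, 0.0], [-29.7, -19.3, 0.0], [-35.1, -20.2, 0.0], [-40.3, -20.0, 0.0], [-44.6, -18.3, 0.0], [-47.5, -15.4, 0.0]]
[[0, 0, 0.058], [0, 0, 0.0632], [0, 0, 0.0734], [0, 0, 0.0882], [0, 0, 0.1053], [0, 0, 0.1223], [0, 0, 0.1394], [0, 0, 0.1542], [0, 0, 0.1644], [0, 0, 0.1696]]
[[-48.9, -11.6, 0.0], [-48.4, -7.4, 0.0], [-46.0, -3.3, 0.0], [-41.9, 0.2, 0.0], [-36.8, 2.8, 0.0], [-31.6, 4.4, 0.0], [-26.3, 5.1, 0.0], [-21.7, 5.2, 0.0], [-18.5, 5.2, 0.0], [-16.9, 5.3, 0.0]]
[[0, 0, 0.1696], [0, 0, 0.1644], [0, 0, 0.1542], [0, 0, 0.1394], [0, 0, 0.1223], [0, 0, 0.1053], [0, 0, 0.0882], [0, 0, 0.0734], [0, 0, 0.0632], [0, 0, 0.058]]
```

Emit:
servo_tool(
  offset=[
    [-12.2, -11.2, 0.0],
    [-13.6, -11.9, 0.0],
    [-16.3, -13.4, 0.0],
    [-20.1, -15.5, 0.0],
    [-24.7, -17.7, 0.0],
    [-29.7, -19.3, 0.0],
    [-35.1, -20.2, 0.0],
    [-40.3, -20.0, 0.0],
    [-44.6, -18.3, 0.0],
    [-47.5, -15.4, 0.0],
  ],
  dr=[
    [0, 0, 0.058],
    [0, 0, 0.0632],
    [0, 0, 0.0734],
    [0, 0, 0.0882],
    [0, 0, 0.1053],
    [0, 0, 0.1223],
    [0, 0, 0.1394],
    [0, 0, 0.1542],
    [0, 0, 0.1644],
    [0, 0, 0.1696],
  ],
  gripper=[55, 55, 55, 55, 55, 55, 55, 55, 55, 55],
)

```text
time_s: 11.3
eef_pos: [559.2, -42.2, 236.9]
tool_rot: [2.026, 2.4, 0.0]
ft_force: [0.9, -0.7, -0.5]
gripper_width: 0.783
```

Emit:
servo_tool(
  offset=[
    [-48.9, -11.6, 0.0],
    [-48.4, -7.4, 0.0],
    [-46.0, -3.3, 0.0],
    [-41.9, 0.2, 0.0],
    [-36.8, 2.8, 0.0],
    [-31.6, 4.4, 0.0],
    [-26.3, 5.1, 0.0],
    [-21.7, 5.2, 0.0],
    [-18.5, 5.2, 0.0],
    [-16.9, 5.3, 0.0],
  ],
  dr=[
    [0, 0, 0.1696],
    [0, 0, 0.1644],
    [0, 0, 0.1542],
    [0, 0, 0.1394],
    [0, 0, 0.1223],
    [0, 0, 0.1053],
    [0, 0, 0.0882],
    [0, 0, 0.0734],
    [0, 0, 0.0632],
    [0, 0, 0.058],
  ],
  gripper=[55, 55, 55, 55, 55, 55, 55, 55, 55, 55],
)

```text
time_s: 12.55
eef_pos: [455.2, -360.3, 236.8]
tool_rot: [-2.997, -0.941, -0.0]
ft_force: [0.5, 0.2, -1.7]
gripper_width: 0.786
```

```bash
cat > st.py <<'E'
from h import *
import sys
s=ctrl.sense(); R=cv2.Rodrigues(s['tool_rot'])[0]
print('t',s['time_s'].round(2),'p',s['eef_pos'].round(1),'psi',np.degrees(np.arctan2(R[1,1],R[0,1])).round(1),'tilt',R[:2,2].round(3),'w',(85*s['gripper_width']).round(1),'F',s['ft_force'].round(1),'M',s['torque'].round(2))
for c in('top','scene'):
    viewer.capture(c)
    for n in sys.argv[1:]:
        r=models.pinpoint(c,n); print(c,n,[(np.round(q['centre'],1).tolist(),round(q['confidence'],2)) for q in r[:1]])
E
python3 st.py pliers_tip pliers ring_gap snap_ring
```

```text
Traceback (most recent call last):
  File "st.py", line 4, in <module>
    print('t',s['time_s'].round(2),'p',s['eef_pos'].round(1),'psi',np.degrees(np.arctan2(R[1,1],R[0,1])).round(1),'tilt',R[:2,2].round(3),'w',(85*s['gripper_width']).round(1),'F',s['ft_force'].round(1),'M',s['torque'].round(2))
              ^^^^^^^^^^^^^^^^^
AttributeError: 'float' object has no attribute 'round'
```

Emit:
servo_tool(
  offset=[
    [0, 0, 10],
    [0, 0, 10],
    [0, 0, 10],
    [0, 0, 10],
    [0, 0, 10],
    [0, 0, 10],
    [0, 0, 10],
    [0, 0, 10],
    [0, 0, 5],
    [0, 0, 0],
  ],
  dr=[
    [0, 0, 0],
    [0, 0, 0],
    [0, 0, 0],
    [0, 0, 0],
    [0, 0, 0],
    [0, 0, 0],
    [0, 0, 0],
    [0, 0, 0],
    [0, 0, 0],
    [0, 0, 0],
  ],
  gripper=[55, 55, 55, 55, 55, 55, 55, 55, 55, 55],
)

```text
time_s: 13.8
eef_pos: [455.5, -359.7, 151.5]
tool_rot: [-2.995, -0.946, 0.001]
ft_force: [-0.7, -0.9, -0.8]
gripper_width: 0.784
```

```bash
sed -i "s/s=ctrl.sense();/s={k:np.asarray(v) for k,v in ctrl.sense().items()};/" st.py
python3 st.py pliers_tip pliers ring_gap snap_ring
python3 - <<'E'
from h import *
out=[]
for c,(u0,v0) in(('scene',(145,225)),('top',(405,200))):
    im=viewer.capture(c); np.save(c+'1.npy',im); out.append(cv2.resize(im[v0:v0+60,u0:u0+66],None,fx=6,fy=6,interpolation=cv2.INTER_CUBIC))
cv2.imwrite('pics/m7.png',np.hstack(out)[:,:,::-1])
E
```

```text
t 13.8 p [ 455.5 -359.7  151.5] psi -55.0 tilt [-0.  0.] w 66.7 F [-0.7 -0.9 -0.8] M [-0.01  0.   -0.02]
top pliers_tip [([447.8, -359.8, 38.1], 0.61)]
top pliers [([454.7, -358.4, 97.9], 0.59)]
top ring_gap [([458.6, -358.9, 9.4], 0.41)]
top snap_ring [([469.8, -344.7, 2.5], 0.4)]
scene pliers_tip [([457.1, -362.7, 35.1], 0.97)]
scene pliers [([456.8, -359.7, 96.6], 0.97)]
scene ring_gap [([455.7, -360.2, 4.2], 0.65)]
scene snap_ring [([474.0, -344.0, 3.5], 0.67)]
```

View pics/m7.png

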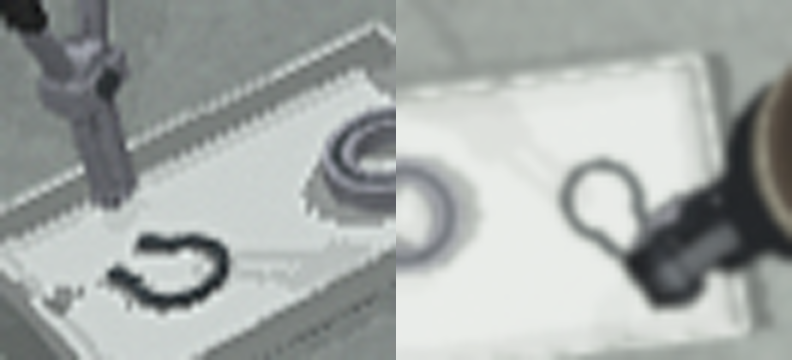

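Run:
```python
from fit import *
im=np.load('scene1.npy')
for z in (5,7): q,f=fit('scene',im,ringmask,[472,-348],z); print(z,q.round(2),np.degrees(q[2]).round(1),round(f,3),'gap',(q[:2]-20*np.array([np.cos(q[2]),np.sin(q[2])])).round(1))
# ends by eye at z=7
for p in((150,243),(118,273),(134,258)): print(p,ray('scene',(145+p[0]/6-.5,225+p[1]/6-.5),7)[:2].round(1))
# tip bottom: darker grey columns
for z in(34.5,36): print('tip',ray('scene',(145+113/6-.5,225+203/6-.5),z)[:2].round(1))
print(proj('scene',[[455.6,-359,35],[455.6,-359,7],[455.6,-359,97]]).round(1).tolist())
g=im[225:263,150:175].astype(int).mean(2).astype(int)
for i in range(24,38): print(225+i,g[i].tolist())
```

```text
5 [ 473.3  -348.69    0.61] 35.1 0.885 gap [ 456.9 -360.2]
7 [ 475.37 -349.2     0.62] 35.3 0.888 gap [ 459.  -360.8]
(150, 243) [ 452.8 -352. ]
(118, 273) [ 461.8 -368.5]
(134, 258) [ 457.3 -360.3]
tip [ 453.9 -361.8]
tip [ 455.7 -362.1]
[[164.7, 258.1], [167.1, 266.9], [159.2, 237.5]]
249 [141, 142, 142, 141, 138, 135, 137, 117, 96, 98, 103, 95, 106, 105, 98, 82, 186, 162, 125, 122, 122, 124, 125, 124, 124]
250 [142, 139, 142, 140, 137, 137, 139, 136, 108, 98, 100, 93, 99, 104, 103, 87, 105, 123, 122, 122, 123, 124, 121, 125, 118]
251 [138, 136, 137, 141, 136, 137, 139, 131, 111, 93, 98, 94, 93, 103, 102, 92, 99, 121, 125, 124, 120, 123, 132, 157, 150]
252 [135, 135, 135, 138, 139, 137, 134, 145, 162, 99, 97, 98, 93, 98, 103, 95, 94, 114, 121, 124, 131, 158, 168, 192, 191]
253 [135, 134, 138, 135, 137, 151, 173, 175, 205, 107, 96, 102, 94, 99, 108, 101, 91, 114, 133, 156, 168, 192, 190, 185, 194]
254 [136, 136, 134, 149, 170, 177, 196, 160, 123, 106, 95, 100, 96, 95, 106, 101, 95, 109, 171, 193, 189, 186, 194, 193, 207]
255 [137, 152, 170, 176, 197, 160, 120, 119, 123, 117, 96, 97,
[... 266 characters left out ...]
2, 123, 115, 185, 209, 210, 208, 208, 208, 206, 205]
258 [118, 120, 120, 124, 124, 125, 122, 127, 118, 159, 116, 117, 90, 101, 74, 145, 165, 196, 194, 201, 206, 206, 206, 206, 206]
259 [122, 122, 122, 124, 121, 119, 116, 157, 149, 195, 158, 164, 119, 121, 112, 181, 200, 196, 199, 196, 205, 204, 207, 207, 206]
260 [124, 124, 123, 123, 117, 150, 148, 192, 191, 198, 199, 218, 184, 185, 181, 198, 196, 190, 208, 209, 206, 207, 207, 206, 207]
261 [123, 121, 116, 148, 148, 192, 192, 187, 193, 210, 211, 210, 197, 198, 196, 195, 193, 199, 208, 209, 207, 207, 208, 206, 207]
262 [116, 151, 148, 192, 190, 186, 192, 191, 209, 207, 206, 208, 198, 192, 192, 193, 197, 208, 212, 212, 215, 213, 211, 211, 212]
```

Emit:
servo_tool(
  offset=[
    [2.5, 0, 0],
    [0, 0, 5],
    [0, 0, 5],
    [0, 0, 5],
    [0, 0, 4],
    [0, 0, 3],
    [0, 0, 2],
    [0, 0, 0],
    [0, 0, 0],
    [0, 0, 0],
  ],
  dr=[
    [0, 0, 0],
    [0, 0, 0],
    [0, 0, 0],
    [0, 0, 0],
    [0, 0, 0],
    [0, 0, 0],
    [0, 0, 0],
    [0, 0, 0],
    [0, 0, 0],
    [0, 0, 0],
  ],
  gripper=[55, 55, 55, 55, 55, 55, 55, 55, 55, 55],
)

```text
time_s: 15.65
eef_pos: [457.8, -358.3, 128.0]
tool_rot: [2.996, 0.946, 0.0]
ft_force: [0.3, 0.4, -1.0]
gripper_width: 0.787
```

```bash
python3 st.py pliers_tip ring_gap
python3 - <<'E'
from h import *
im=viewer.capture('scene'); np.save('scene2.npy',im)
cv2.imwrite('pics/m8.png',cv2.resize(im[235:290,145:205],None,fx=10,fy=10,interpolation=cv2.INTER_CUBIC)[:,:,::-1])
E
```

```text
t 15.65 p [ 457.8 -358.3  128. ] psi -55.0 tilt [ 0. -0.] w 66.9 F [ 0.3  0.4 -1. ] M [0.06 0.01 0.03]
top pliers_tip [([450.1, -358.9, 14.7], 0.55)]
top ring_gap [([454.2, -357.3, 8.5], 0.5)]
scene pliers_tip [([459.0, -359.1, 14.9], 0.71)]
scene ring_gap [([457.2, -362.2, 4.0], 0.65)]
```

View pics/m8.png

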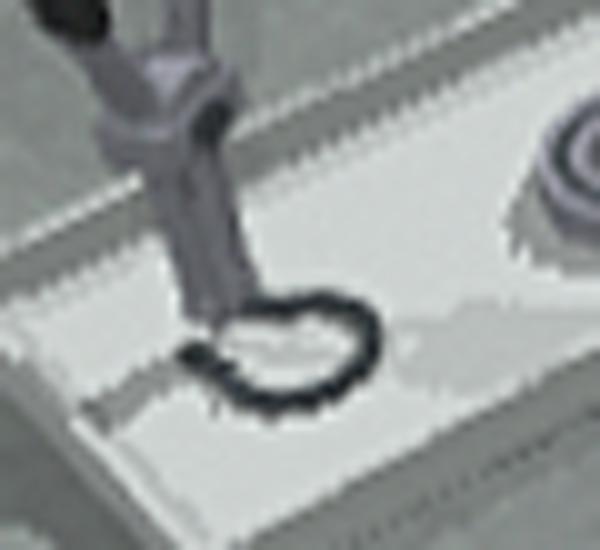

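Emit:
servo_tool(
  offset=[
    [1.5, 0, 0],
    [0, 0, 1],
    [0, 0, 1],
    [0, 0, 1],
    [0, 0, 0.5],
    [0, 0, 0.5],
    [0, 0, 0.5],
    [0, 0, 0],
    [0, 0, 0],
    [0, 0, 0],
  ],
  dr=[
    [0, 0, 0],
    [0, 0, 0],
    [0, 0, 0],
    [0, 0, 0],
    [0, 0, 0],
    [0, 0, 0],
    [0, 0, 0],
    [0, 0, 0],
    [0, 0, 0],
    [0, 0, 0],
  ],
  gripper=[55, 55, 55, 55, 55, 55, 55, 55, 55, 55],
)

```text
time_s: 17.25
eef_pos: [459.0, -357.5, 123.4]
tool_rot: [2.996, 0.946, 0.0]
ft_force: [0.0, 0.2, -1.8]
gripper_width: 0.787
```

Emit:
servo_tool(
  offset=[
    [0, 0, 0.5],
    [0, 0, 0],
    [0, 0, 0.5],
    [0, 0, 0],
    [0, 0, 0],
    [0, 0, 0],
    [0, 0, 0],
    [0, 0, 0],
    [0, 0, 0],
    [0, 0, 0],
  ],
  dr=[
    [0, 0, 0],
    [0, 0, 0],
    [0, 0, 0],
    [0, 0, 0],
    [0, 0, 0],
    [0, 0, 0],
    [0, 0, 0],
    [0, 0, 0],
    [0, 0, 0],
    [0, 0, 0],
  ],
  gripper=[55, 55, 55, 55, 55, 55, 55, 55, 55, 55],
)

```text
time_s: 18.5
eef_pos: [458.9, -357.5, 122.3]
tool_rot: [2.996, 0.946, 0.0]
ft_force: [0.4, 0.4, -0.2]
gripper_width: 0.788
```

```bash
python3 st.py pliers_tip snap_ring
python3 - <<'E'
from fit import *
im=viewer.capture('scene'); np.save('scene3.npy',im)
E
```

```text
t 18.5 p [ 458.9 -357.5  122.3] psi -55.0 tilt [ 0. -0.] w 67.0 F [ 0.4  0.4 -0.2] M [ 0.02  0.02 -0.  ]
top pliers_tip [([451.8, -358.4, 7.4], 0.55)]
top snap_ring [([472.5, -348.4, 3.9], 0.57)]
scene pliers_tip [([457.2, -357.3, 7.9], 0.78)]
scene snap_ring [([471.5, -346.8, 4.8], 0.51)]
```

Emit:
servo_tool(
  offset=[
    [0, 0, 0.5],
    [0, 0, 0],
    [0, 0, 0.5],
    [0, 0, 0],
    [0, 0, 0],
    [0, 0, 0],
    [0, 0, 0],
    [0, 0, 0],
    [0, 0, 0],
    [0, 0, 0],
  ],
  dr=[
    [0, 0, 0],
    [0, 0, 0],
    [0, 0, 0],
    [0, 0, 0],
    [0, 0, 0],
    [0, 0, 0],
    [0, 0, 0],
    [0, 0, 0],
    [0, 0, 0],
    [0, 0, 0],
  ],
  gripper=[55, 55, 55, 55, 55, 55, 55, 55, 55, 55],
)

```text
time_s: 20.1
eef_pos: [459.0, -357.5, 121.3]
tool_rot: [2.996, 0.946, 0.0]
ft_force: [-0.4, 0.4, 1.7]
gripper_width: 0.784
```

```bash
python3 st.py pliers_tip snap_ring
```

```text
t 20.1 p [ 459.  -357.5  121.3] psi -55.0 tilt [ 0. -0.] w 66.7 F [-0.4  0.4  1.7] M [0.03 0.05 0.05]
top pliers_tip [([449.3, -358.7, 4.7], 0.37)]
top snap_ring [([467.7, -348.7, 3.5], 0.54)]
scene pliers_tip [([458.7, -357.8, 7.4], 0.68)]
scene snap_ring [([470.9, -342.3, 4.1], 0.4)]
```

Emit:
servo_tool(
  offset=[
    [0, 0, -0.4],
    [0, 0, -0.4],
    [0, 0, -0.4],
    [0, 0, -0.4],
    [0, 0, -0.4],
    [0, 0, -0.4],
    [0, 0, -0.2],
    [0, 0, 0],
    [0, 0, 0],
    [0, 0, 0],
  ],
  dr=[
    [0, 0, 0],
    [0, 0, 0],
    [0, 0, 0],
    [0, 0, 0],
    [0, 0, 0],
    [0, 0, 0],
    [0, 0, 0],
    [0, 0, 0],
    [0, 0, 0],
    [0, 0, 0],
  ],
  gripper=[60, 65, 70, 75, 80, 85, 90, 90, 90, 90],
)

```text
time_s: 21.65
eef_pos: [459.9, -357.9, 125.2]
tool_rot: [2.994, 0.945, 0.003]
ft_force: [-0.4, 1.3, 11.6]
gripper_width: 0.65
```

```bash
python3 st.py pliers_tip
python3 - <<'E'
from h import *
im=viewer.capture('scene'); np.save('scene4.npy',im)
cv2.imwrite('pics/m9.png',cv2.resize(im[235:290,145:205],None,fx=10,fy=10,interpolation=cv2.INTER_CUBIC)[:,:,::-1])
E
```

```text
t 21.65 p [ 459.9 -357.9  125.2] psi -54.9 tilt [ 0.002 -0.001] w 55.2 F [-0.4  1.3 11.6] M [0.11 0.09 0.02]
top pliers_tip [([451.5, -358.3, 6.1], 0.49)]
scene pliers_tip [([458.7, -358.9, 8.1], 0.74)]
```

View pics/m9.png

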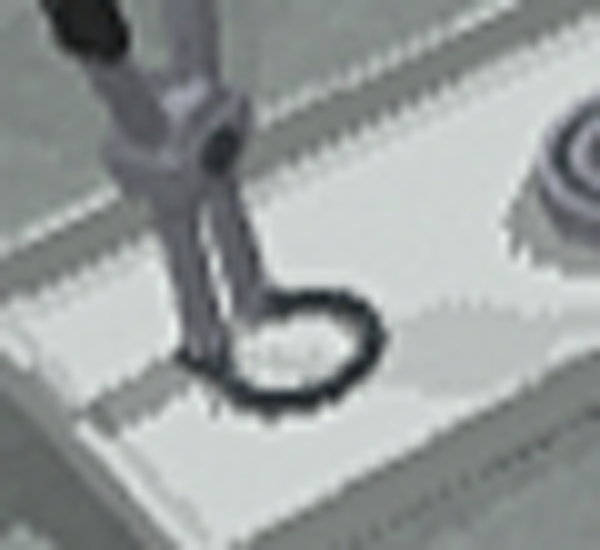

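Emit:
servo_tool(
  offset=[
    [0, 0, -0.6],
    [0, 0, -0.5],
    [0, 0, -0.5],
    [0, 0, -0.5],
    [0, 0, -0.4],
    [0, 0, -0.3],
    [0, 0, -0.3],
    [0, 0, 0],
    [0, 0, 0],
    [0, 0, 0],
  ],
  dr=[
    [0, 0, 0],
    [0, 0, 0],
    [0, 0, 0],
    [0, 0, 0],
    [0, 0, 0],
    [0, 0, 0],
    [0, 0, 0],
    [0, 0, 0],
    [0, 0, 0],
    [0, 0, 0],
  ],
  gripper=[95, 100, 106, 112, 120, 130, 138, 138, 138, 138],
)

```text
time_s: 23.15
eef_pos: [459.9, -357.8, 128.5]
tool_rot: [2.994, 0.946, 0.003]
ft_force: [-0.8, 1.1, 14.0]
gripper_width: 0.459
```

```bash
python3 st.py pliers_tip
```

```text
t 23.15 p [ 459.9 -357.8  128.5] psi -54.9 tilt [ 0.002 -0.001] w 39.0 F [-0.8  1.1 14. ] M [ 0.33  0.24 -0.  ]
top pliers_tip [([451.3, -356.4, 3.3], 0.57)]
scene pliers_tip [([457.8, -356.0, 4.4], 0.75)]
```

Emit:
servo_tool(
  offset=[
    [0, 0, -0.3],
    [0, 0, -0.3],
    [0, 0, -0.3],
    [0, 0, -0.3],
    [0, 0, 0],
    [0, 0, 0],
    [0, 0, 0],
    [0, 0, 0],
    [0, 0, 0],
    [0, 0, 0],
  ],
  dr=[
    [0, 0, 0],
    [0, 0, 0],
    [0, 0, 0],
    [0, 0, 0],
    [0, 0, 0],
    [0, 0, 0],
    [0, 0, 0],
    [0, 0, 0],
    [0, 0, 0],
    [0, 0, 0],
  ],
  gripper=[143, 150, 158, 168, 180, 200, 220, 240, 255, 255],
)

```text
time_s: 24.6
eef_pos: [459.5, -356.7, 129.7]
tool_rot: [-2.996, -0.947, -0.002]
ft_force: [-2.7, 4.7, 18.0]
gripper_width: 0.34
```

```bash
python3 st.py pliers_tip snap_ring
python3 - <<'E'
from h import *
im=viewer.capture('scene'); np.save('scene5.npy',im)
g=im[255:285,155:190].astype(int).mean(2)
for i,r in enumerate(g): print(255+i,''.join('#' if x<75 else '+' if x<125 else '.' for x in r))
E
```

```text
t 24.6 p [ 459.5 -356.7  129.7] psi -54.9 tilt [0.001 0.   ] w 28.9 F [-2.7  4.7 18. ] M [ 1.46  0.88 -0.11]
top pliers_tip [([451.4, -353.9, 5.6], 0.5)]
top snap_ring [([465.5, -346.5, 4.3], 0.47)]
scene pliers_tip [([459.6, -352.5, 2.4], 0.63)]
scene snap_ring []
255 .++.+++++++..++++..................
256 +++..++++#+..+++++.................
257 .+++.++++++...+++#.................
258 ++.+...++++...++++.................
259 ++.....++++....+++#................
260 .......++++....+++++...............
261 .......++++.....+++++..............
262 .......++++.....++++#####+.........
263 .......++++......+++########.......
264 .......++++...........++++##+......
265 ........+++...............++#......
266 ........++++...............+#......
267 ........++++..............+##......
268 ........++++..............+##......
269 ........++++..............##.......
270 .......+++++.............##+.......
271 ......+##++++...........###........
272 ......++#####........++##+.........
273 ........++++#+......+###+..........
274 ............###########............
275 ............+++####++..............
276 +..................................
277 +..................................
278 ...................................
279 .................................++
280 ...............................++++
281 .............................+++...
282 +..........................++++....
283 .+.......................++++.....+
284 ..+.....................+++.....+.+
```

Emit:
servo_tool(
  offset=[
    [0, 0, -1],
    [0, 0, -1],
    [0, 0, -2],
    [0, 0, -3],
    [0, 0, -5],
    [0, 0, -7],
    [0, 0, -7],
    [0, 0, -7],
    [0, 0, -7],
    [0, 0, 0],
  ],
  dr=[
    [0, 0, 0],
    [0, 0, 0],
    [0, 0, 0],
    [0, 0, 0],
    [0, 0, 0],
    [0, 0, 0],
    [0, 0, 0],
    [0, 0, 0],
    [0, 0, 0],
    [0, 0, 0],
  ],
  gripper=[255, 255, 255, 255, 255, 255, 255, 255, 255, 255],
)

```text
time_s: 26.2
eef_pos: [459.3, -357.6, 168.9]
tool_rot: [2.995, 0.946, 0.001]
ft_force: [-0.4, -0.5, -2.9]
gripper_width: 0.331
```

```bash
python3 st.py pliers_tip snap_ring pliers
python3 - <<'E'
from h import *
im=viewer.capture('scene'); np.save('scene6.npy',im)
cv2.imwrite('pics/m10.png',cv2.resize(im[215:290,140:210],None,fx=8,fy=8,interpolation=cv2.INTER_CUBIC)[:,:,::-1])
E
```

```text
t 26.2 p [ 459.3 -357.6  168.9] psi -55.0 tilt [ 0.001 -0.001] w 28.1 F [-0.4 -0.5 -2.9] M [ 0.03 -0.01 -0.04]
top pliers_tip [([452.2, -356.9, 43.4], 0.5)]
top snap_ring [([466.3, -347.7, 42.3], 0.59)]
top pliers [([459.4, -354.1, 105.7], 0.49)]
scene pliers_tip [([455.3, -358.3, 44.3], 0.56)]
scene snap_ring [([464.6, -343.1, 42.2], 0.68)]
scene pliers [([460.1, -358.7, 99.2], 0.97)]
```

View pics/m10.png

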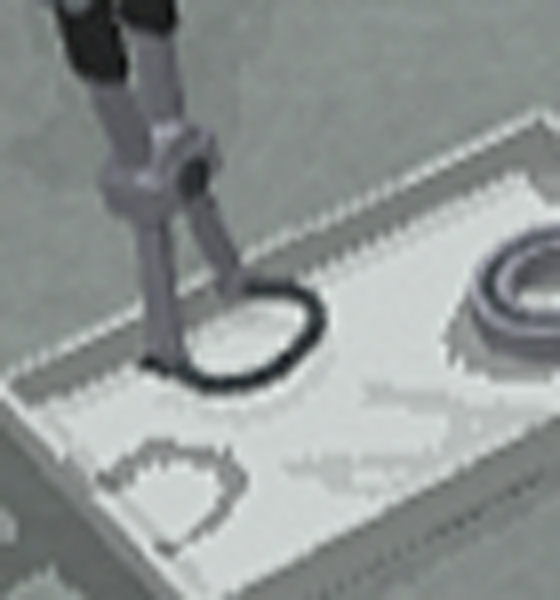

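```bash
cat > fit2.py <<'E'
from fit import *
def spread(L,a=.23,h=16.75):
    x,y=L[:,0]-h,abs(L[:,1]); c,s=np.cos(a),np.sin(a)
    # upper half opened: rotated about hinge by -a (ends at -x move to +y); undo
    X=c*x-s*y+h; Y=s*x+c*y   # candidate inverse
    return X,Y
def spreadmask(L):
    X,Y=spread(L); return (Y>0)&(np.hypot(X,Y)>14.5)&(np.hypot(X,Y)<19)&(X>-14)
def fitring(cam,im,p0,yaw,z,k=20,sub=5,xmin=-9,free=False):
    g=im.astype(float).mean(2); u=proj(cam,[[p0[0],p0[1],z]])[0].round().astype(int)
    G=g[u[1]-k:u[1]+k+1,u[0]-k:u[0]+k+1]; n=(2*k+1)*sub; o=(np.arange(n)+.5)/sub-.5-k
    K,R,t=cal(cam); U,V=np.meshgrid(o+u[0],o+u[1]); D=R.T@np.linalg.solve(K,np.stack([U.ravel(),V.ravel(),np.ones(n*n)]))
    C=-R.T@t; P=(C[:,None]+D*((z-C[2])/D[2]))[:2].T
    def loc(q): c,s=np.cos(q[2]),np.sin(q[2]); return (P-q[:2])@np.array([[c,-s],[s,c]])
    bl=lambda M:M.reshape(2*k+1,sub,2*k+1,sub).mean((1,3))
    L0=loc([*p0,yaw]); near=bl((L0[:,0]>xmin)&(np.hypot(*L0.T)<30))>.5
    def cost(q):
        M=cv2.GaussianBlur(bl(spreadmask(loc([q[0],q[1],q[2] if free else yaw]))),(0,0),.5)
        return np.corrcoef(M[near],G[near])[0,1]
    s0=[p0[0],p0[1],yaw]; sim=[s0]+[[*(np.array(s0)+d)] for d in([4,0,0],[0,4,0],[0,0,.15])]
    if not free: s0=s0[:2]; sim=[v[:2] for v in sim[:3]]
    m=minimize(cost,s0,method='Nelder-Mead',options=dict(initial_simplex=sim)); return m.x,-m.fun
E
python3 - <<'E'
from fit2 import *
# orientation sanity: spread gap half width
t=np.array([[-20,y] for y in range(5,30)],float); X,Y=spread(t); print('gap check y where Y=6.5..9:',[(int(a[1]),round(X[i],1),round(Y[i],1)) for i,a in enumerate(t) if 5<Y[i]<10])
im=np.load('scene6.npy'); top=viewer.capture('top'); np.save('top6.npy',top)
for zc in(42,44,46):
    for c,I in(('scene',im),('top',top)):
        for fr in(False,True):
            q,f=fitring(c,I,[472,-348],np.radians(35),zc,free=fr); print(zc,c,q.round(2),round(f,3))
for c,(u,v) in(('scene',(335.3,214.2)),('top',(312.3,166.5))):
    g=np.load(c+'0.npy').astype(int).mean(2).astype(int); u,v=int(round(u)),int(round(v))
    print(c,u-5,v-5); print(g[v-5:v+6,u-6:u+7])
    print('z110',ray(c,(u,v),110)[:2].round(1))
E
```

```text
gap check y where Y=6.5..9: [(14, np.float64(-22.2), np.float64(5.3)), (15, np.float64(-22.5), np.float64(6.2)), (16, np.float64(-22.7), np.float64(7.2)), (17, np.float64(-22.9), np.float64(8.2)), (18, np.float64(-23.1), np.float64(9.1))]
42 scene [ 467.4  -348.04] 0.939
42 scene [ 467.32 -348.09    0.58] 0.94
42 top [ 467.5  -346.76] 0.93
42 top [ 467.7  -346.84    0.5 ] 0.935
44 scene [ 469.59 -348.55] 0.929
44 scene [ 469.67 -348.46    0.63] 0.927
44 top [ 467.45 -346.3 ] 0.929
44 top [ 467.55 -346.5     0.47] 0.934
46 scene [ 471.96 -349.14] 0.919
46 scene [ 471.94 -349.13    0.6 ] 0.919
46 top [ 467.28 -345.93] 0.929
46 top [ 467.05 -345.71    0.62] 0.929
scene 330 209
[[ 64  64  64  93 145 165 162 157 157 157 154 156 157]
 [ 70  69  66  57  70 133 150 159 159 156 158 158 159]
 [ 68  70  66  82  87  82 122 153 158 155 159 161 157]
 [ 67  79 103 123 134 135 133 144 150 150 158 160 158]
 [ 94 111 148 146 147 135 127 130 144 141 148 153 153]
 [118 142 143 143 138  89  70  80 145 146 143 141 135]
 [ 93 139 145 146 130 102  82  90 144 144 143 138 108]
 [100 120 136 146 146 149 130 149 146 142 141 132 105]
 [ 87 103 114 130 138 142 144 142 139 139 127 119 122]
 [ 82  91 101 110 116 120 125 128 121 116  96  89 125]
 [ 83  73  86  98  96 102 103 103 104  95  76  88 134]]
z110 [641.6   4.6]
top 307 161
[[141 121 110 114 123 128 134 135 130 116 106 106 118]
 [119 113 128 142 149 152 151 150 145 135 121 105  98]
 [109 129 148 157 162 164 163 163 160 153 139 120 103]
 [121 146 159 165 168 166 162 162 165 164 154 133 115]
 [137 155 164 169 167 158 144 145 158 165 160 142 122]
 [146 159 166 169 163 143 116 119 146 163 163 148 127]
 [148 159 166 169 162 141 116 123 151 165 164 150 128]
 [147 154 164 168 166 156 141 145 161 166 161 146 128]
 [146 149 156 163 165 164 160 161 164 163 153 136 126]
 [144 148 148 154 162 165 164 163 161 155 139 126 122]
 [128 144 144 145 153 157 159 155 149 142 126 121 121]]
z110 [643.7   6.3]
```

Emit:
servo_tool(
  offset=[
    [0, 0, -8],
    [0, 0, -15],
    [0, 0, -20],
    [0, 0, -20],
    [0, 0, -20],
    [8.7, -4.7, 0],
    [17.3, -9.4, 0],
    [26, -14.1, 0],
    [34.7, -18.8, 0],
    [34.7, -18.8, 0],
  ],
  dr=[
    [0, 0, 0],
    [0, 0, 0],
    [0, 0, 0],
    [0, 0, 0],
    [0, 0, 0],
    [0, 0, 0],
    [0, 0, 0],
    [0, 0, 0],
    [0, 0, 0],
    [0, 0, 0],
  ],
  gripper=[255, 255, 255, 255, 255, 255, 255, 255, 255, 255],
)

```text
time_s: 27.95
eef_pos: [521.0, -230.7, 250.3]
tool_rot: [-2.994, -0.947, 0.001]
ft_force: [-0.1, -0.2, -1.6]
gripper_width: 0.34
```

Emit:
servo_tool(
  offset=[
    [34.7, -18.8, 0],
    [34.7, -18.8, 0],
    [34.7, -18.8, 0],
    [34.7, -18.8, 0],
    [34.7, -18.8, 0],
    [26, -14.1, 0],
    [17.3, -9.4, 0],
    [8.7, -4.7, 0],
    [0, 0, 0],
    [0, 0, 0],
  ],
  dr=[
    [0, 0, 0],
    [0, 0, 0],
    [0, 0, 0],
    [0, 0, 0],
    [0, 0, 0],
    [0, 0, 0],
    [0, 0, 0],
    [0, 0, 0],
    [0, 0, 0],
    [0, 0, 0],
  ],
  gripper=[255, 255, 255, 255, 255, 255, 255, 255, 255, 255],
)

```text
time_s: 29.2
eef_pos: [634.6, -5.8, 251.2]
tool_rot: [2.996, 0.943, -0.001]
ft_force: [-0.2, -0.1, -2.1]
gripper_width: 0.337
```

```bash
python3 st.py snap_ring pliers_tip stub_seat
python3 - <<'E'
from fit2 import *
im=viewer.capture('scene'); np.save('scene7.npy',im); top=viewer.capture('top'); np.save('top7.npy',top)
for zc in(125,127,129):
    for fr in(False,True):
        q,f=fitring('scene',im,[644,7],np.radians(35),zc,free=fr); print(zc,'scene',q.round(2),round(f,3))
q,f=fitring('top',top,[644,7],np.radians(35),127); print('top',q.round(2),round(f,3))
g=im.astype(int).mean(2)[190:230,315:357]
for i,r in enumerate(g): print(190+i,''.join('#' if x<75 else '+' if x<115 else '.' for x in r))
E
```

```text
t 29.2 p [634.6  -5.8 251.2] psi -55.0 tilt [-0.    -0.001] w 28.6 F [-0.2 -0.1 -2.1] M [-0.05  0.07  0.02]
top snap_ring [([633.2, 3.5, -2.7], 0.71)]
top pliers_tip []
top stub_seat [([645.1, 4.3, 100.3], 0.92)]
scene snap_ring [([643.0, 6.9, 126.1], 0.43)]
scene pliers_tip [([633.5, -7.0, 124.9], 0.78)]
scene stub_seat [([641.4, 7.6, 97.3], 0.84)]
125 scene [642.64   5.64] 0.781
125 scene [642.72   5.89   0.67] 0.782
127 scene [644.77   3.83] 0.74
127 scene [644.73   4.16   0.71] 0.741
129 scene [646.71   1.9 ] 0.726
129 scene [646.76   2.07   0.68] 0.727
top [644.39  14.41] 0.339
190 ..........+++++++++##+++++++##############
191 ..........+++++++++++++++++++#############
192 ...........+++++++++++++++++++############
193 ............++++++++++....+++++###########
194 .............+++++++++....++++++##########
195 .............+++++++##+++++++++++#########
196 ............+++++++###++++++++++++#####+++
197 ............+++++++###++++#+++++++++++++++
198 ............+++++++###++++#..+++++++++++++
199 ............+++++++########...++++++++++++
200 .............++++++########.....++++
[... 669 characters left out ...]
########++..+++..++++++#++++..............
216 #######+...+#.+........++++++.............
217 #+++##+...+#+.++++.....+++..#+............
218 ++++#+...+##+++++++++..+++..##............
219 +++##....+##++++++++++++++..+#............
220 ++##+....++##++#++++++++#+..##............
221 ####....++++#++++#######+..+#+............
222 ##+#+..+++.++#++++++++++..+##.+...........
223 #+.++..++++..+###++++++.+##++.+...........
224 ...++++++++++.+++++####++++..++...........
225 ...++++++++++++...+++++....+++++..........
226 ...++++++++++++++++++++++++++++...........
227 ...++++++++++++++++++++++++++++...........
228 ...+++++++++++++++++++++++++++............
229 ..+++++++++++++++++++++++++++.............
```

Emit:
servo_tool(
  offset=[
    [1, 0, 0],
    [0, 0, 3],
    [0, 0, 3],
    [0, 0, 3],
    [0, 0, 3],
    [0, 0, 1.5],
    [0, 0, 1],
    [0, 0, 1],
    [0, 0, 0],
    [0, 0, 0],
  ],
  dr=[
    [0, 0, 0],
    [0, 0, 0],
    [0, 0, 0],
    [0, 0, 0],
    [0, 0, 0],
    [0, 0, 0],
    [0, 0, 0],
    [0, 0, 0],
    [0, 0, 0],
    [0, 0, 0],
  ],
  gripper=[255, 255, 255, 255, 255, 255, 255, 255, 255, 255],
)

```text
time_s: 30.95
eef_pos: [635.8, -3.7, 235.8]
tool_rot: [2.996, 0.946, 0.0]
ft_force: [0.2, -0.2, -0.6]
gripper_width: 0.331
```

Run:
```python
from fit2 import *
im=viewer.capture('scene'); np.save('scene8.npy',im)
for zc in(109.5,111,112.5):
    for fr in(False,True):
        q,f=fitring('scene',im,[644,6],np.radians(35),zc,free=fr); print(zc,'scene',q.round(2),round(f,3))
g=im.astype(int).mean(2)
for i in range(196,228): print(i,''.join('#' if x<75 else '+' if x<115 else '.' for x in g[i,312:362]))
print(g[208:222,328:344].astype(int)); print(proj('scene',[[643,3.5,110]]))
```

```text
109.5 scene [644.26   6.01] 0.689
109.5 scene [644.4    6.19   0.68] 0.691
111 scene [645.76   4.61] 0.713
111 scene [6.4586e+02 4.5800e+00 6.3000e-01] 0.714
112.5 scene [647.27   3.22] 0.788
112.5 scene [647.39   3.43   0.71] 0.787
196 ..............+++++++++##++++++++++++####+++++++++
197 ..............+++++++++##++++#++++++++++++++++++++
198 ..............++++++++###++++#..++++++++++++++++++
199 ................++++++########...+++++++++++++++++
200 ................++++++########.....+++++++++++++..
201 ...........+##..++++++########......+++++++.......
202 ...........+##..++++++#######.........+...........
203 .............+..+++++++++++.+.....................
204 ................++++++............................
205 ................++++++............................
206 ................++++++............................
207 ................++++++............................
208 ................+++++++...........................
209 ..............++++++++######......................
210 ............++#+++++++#########...................
211 ..........+####.+++#++++....+###......
[... 1161 characters left out ...]
 [101 105  98 104 125 139 142 140 158 159 164 172 156 120  74  61]
 [103 101 104 152 151 152 138 132 136 148 147 154 162 170 138  73]
 [100 113 101 146 147 139  92  73  83 149 150 147 145 139 157  75]
 [ 95 123 101 152 151 133 103  86  94 143 141 148 144 107  88  63]
 [ 90 107  97 136 145 148 148 129 145 132 131 143 136  96  61  60]
 [ 72  93  74  86 111 127 130 135 136 136 131 122 119  83  64  50]
 [ 54  54  59  64  73  94 105 112 121 121 114  91  64  61  72  66]
 [ 80  80  49  54  61  67  63  68  63  63  63  65  54  50 119  82]
 [103 107  70  50  52  49  53  53  53  52  48  52  62  77 137  69]
 [ 81  97  89  73  61  56  51  52  54  53  63  77  93  89  89  62]]
[[335.02768899 214.43366782]]
```

Emit:
servo_tool(
  offset=[
    [0, 0, 0.7],
    [0, 0, 0.7],
    [0, 0, 0.7],
    [0, 0, 0.7],
    [0, 0, 0.7],
    [0, 0, 0],
    [0, 0, 0],
    [0, 0, 0],
    [0, 0, 0],
    [0, 0, 0],
  ],
  dr=[
    [0, 0, 0],
    [0, 0, 0],
    [0, 0, 0],
    [0, 0, 0],
    [0, 0, 0],
    [0, 0, 0],
    [0, 0, 0],
    [0, 0, 0],
    [0, 0, 0],
    [0, 0, 0],
  ],
  gripper=[255, 255, 255, 255, 255, 255, 255, 255, 255, 255],
)

```text
time_s: 32.25
eef_pos: [635.7, -3.7, 232.2]
tool_rot: [2.996, 0.946, -0.0]
ft_force: [-0.0, -0.5, -2.2]
gripper_width: 0.337
```

Emit:
servo_tool(
  offset=[
    [0, 0, 0.7],
    [0, 0, 0.7],
    [0, 0, 0.7],
    [0, 0, 0.7],
    [0, 0, 0.7],
    [0, 0, 0.7],
    [0, 0, 0.5],
    [0, 0, 0],
    [0, 0, 0],
    [0, 0, 0],
  ],
  dr=[
    [0, 0, 0],
    [0, 0, 0],
    [0, 0, 0],
    [0, 0, 0],
    [0, 0, 0],
    [0, 0, 0],
    [0, 0, 0],
    [0, 0, 0],
    [0, 0, 0],
    [0, 0, 0],
  ],
  gripper=[255, 255, 255, 255, 255, 255, 255, 255, 255, 255],
)

```text
time_s: 33.5
eef_pos: [635.8, -3.8, 227.5]
tool_rot: [2.996, 0.946, -0.0]
ft_force: [0.1, -1.9, -1.4]
gripper_width: 0.336
```

```bash
python3 st.py snap_ring pliers_tip
python3 - <<'E'
from fit2 import *
im=viewer.capture('scene')
for zc in(101,103,105):
    q,f=fitring('scene',im,[644,6],np.radians(35),zc); print(zc,'scene',q.round(2),round(f,3))
E
```

```text
t 33.5 p [635.8  -3.8 227.5] psi -55.0 tilt [-0. -0.] w 28.6 F [ 0.1 -1.9 -1.4] M [-0.39 -0.13 -0.03]
top snap_ring [([634.9, 4.1, -2.3], 0.72)]
top pliers_tip []
scene snap_ring [([635.9, 4.4, -0.2], 0.68)]
scene pliers_tip [([636.0, -3.9, 102.7], 0.74)]
101 scene [647.29   3.78] 0.533
103 scene [649.07   2.26] 0.545
105 scene [648.99   2.48] 0.582
```

Emit:
servo_tool(
  offset=[
    [-0.3, 0.4, 0],
    [0, 0, 0.5],
    [0, 0, 0.5],
    [0, 0, 0.5],
    [0, 0, 0.5],
    [0, 0, 0.5],
    [0, 0, 0.3],
    [0, 0, 0],
    [0, 0, 0],
    [0, 0, 0],
  ],
  dr=[
    [0, 0, 0],
    [0, 0, 0],
    [0, 0, 0],
    [0, 0, 0],
    [0, 0, 0],
    [0, 0, 0],
    [0, 0, 0],
    [0, 0, 0],
    [0, 0, 0],
    [0, 0, 0],
  ],
  gripper=[255, 255, 255, 255, 255, 255, 255, 255, 255, 255],
)

```text
time_s: 35.1
eef_pos: [635.7, -4.3, 224.7]
tool_rot: [2.996, 0.946, -0.0]
ft_force: [0.8, -0.7, -1.7]
gripper_width: 0.338
```

Emit:
servo_tool(
  offset=[
    [0, 0, 0.4],
    [0, 0, 0],
    [0, 0, 0.4],
    [0, 0, 0],
    [0, 0, 0.4],
    [0, 0, 0],
    [0, 0, 0],
    [0, 0, 0],
    [0, 0, 0],
    [0, 0, 0],
  ],
  dr=[
    [0, 0, 0],
    [0, 0, 0],
    [0, 0, 0],
    [0, 0, 0],
    [0, 0, 0],
    [0, 0, 0],
    [0, 0, 0],
    [0, 0, 0],
    [0, 0, 0],
    [0, 0, 0],
  ],
  gripper=[255, 255, 255, 255, 255, 255, 255, 255, 255, 255],
)

```text
time_s: 36.35
eef_pos: [636.1, -4.1, 224.2]
tool_rot: [2.996, 0.946, 0.002]
ft_force: [-1.5, -0.6, 5.2]
gripper_width: 0.338
```

Emit:
servo_tool(
  offset=[
    [0, 0, 0.3],
    [0, 0, 0],
    [0, 0, 0.3],
    [0, 0, 0],
    [0, 0, 0],
    [0, 0, 0],
    [0, 0, 0],
    [0, 0, 0],
    [0, 0, 0],
    [0, 0, 0],
  ],
  dr=[
    [0, 0, 0],
    [0, 0, 0],
    [0, 0, 0],
    [0, 0, 0],
    [0, 0, 0],
    [0, 0, 0],
    [0, 0, 0],
    [0, 0, 0],
    [0, 0, 0],
    [0, 0, 0],
  ],
  gripper=[255, 255, 255, 255, 255, 255, 255, 255, 255, 255],
)

```text
time_s: 37.6
eef_pos: [636.3, -4.0, 224.1]
tool_rot: [2.995, 0.946, 0.003]
ft_force: [-1.2, 0.2, 8.9]
gripper_width: 0.336
```

```bash
python3 st.py pliers_tip snap_ring
python3 - <<'E'
from fit2 import *
im=viewer.capture('scene'); np.save('scene9.npy',im); g=im.astype(int).mean(2)
for zc in(99,101):
    q,f=fitring('scene',im,[644,6],np.radians(35),zc,xmin=-4); print(zc,'scene',q.round(2),round(f,3))
for i in range(200,230): print(i,''.join('#' if x<75 else '+' if x<115 else '.' for x in g[i,312:362]))
E
```

```text
t 37.6 p [636.3  -4.  224.1] psi -54.9 tilt [0.002 0.   ] w 28.5 F [-1.2  0.2  8.9] M [-0.23  0.53 -0.01]
top pliers_tip []
top snap_ring []
scene pliers_tip [([631.8, -3.3, 97.7], 0.86)]
scene snap_ring [([643.7, 5.8, 100.1], 0.45)]
99 scene [646.27   4.09] 0.563
101 scene [648.08   2.16] 0.587
200 .............+++++++++########.....+++++++++++++..
201 ...........+##++++++++########......+++++++.......
202 ...........+##++++++++#######.........+...........
203 ................+++++++++++.+.....................
204 ................++++++............................
205 ................++++++............................
206 ................++++++............................
207 ................++++++............................
208 ................++++++............................
209 ..............++++++++............................
210 ............++#++++++#............................
211 ..........+####.+++++++...........................
212 .......++######++++...............................
213 .....++########++++...............................
214 ...+#########++++++...+#+....++...................
215 .+#########++.+++++...+++....+#+..................
216 ##########+...+++++..........+##..................
217 ###++++##+...+#+++++.........+##+.................
218 #+#++++#+....#+++.++++.....++.+##.................
219 #+++++##....+#+++.#++++++++++.+##.................
220 ###+###+....+#++++##+++++++#+++##.................
221 #######.....+####+#########++###+.................
222 +####+#+..+++############+++####..................
223 +++#+.++..+++++++#####+#######+..+................
224 .+....++.+++++++.++########++...++................
225 ......+++++++++++++++++++++...+++++...............
226 ......+++++++++++++++++..+++++++++................
227 +.....++++++++++++++++++++++++++++................
228 +......++++++++++++++++++++++++++.................
229 ++.....+++++++++++++++++++++++++..................
```

```bash
python3 -c "
from plant import ctrl
print(ctrl.sense()['ft_force'],ctrl.sense()['time_s']); print(ctrl.sign_off())"
```

```text
[-1.66271083 -0.8278956   8.23534706] 37.95
the job is handed in; nothing more can be done
None
```

I took the pliers from the block, spread the ring in the tray, lowered it over the stub onto the bearing, and handed the job in at 38.0 s. The pliers are still fully squeezed, with the ring held open; I got no verdict back.

**What agreed at the end**
- **Seating:** the last 0.6 mm of commanded travel moved the tool only about 0.1 mm, and the push settled at about 8–9 N, so the ring is on something solid.
- **Height:** measured from the tool height when the ring lay in the tray, the underside is at about 97.4 mm; the bearing's face is at 97 mm.
- **Position:** the ring's centre was within about 1 mm of where I aimed when I checked it in the scene camera at the stub's top. The network's last reading also put it within a few millimetres of the stub's axis.
- **Handling:** the squeeze was steady at about 28.5 mm finger opening. The ring was touched only by the pliers, and contact on the way down was light, about 2 N from the side.

**What did not agree or could not be checked**
- **Fingertips:** in the images they sat about 20 mm higher than the reported tool position implied. I allowed for this by eye and by touch, and gripped the handles a little above the nominal point.
- **Final ring fit:** the template fits in the last two looks were poor (correlation about 0.56), because the ring is dark against the bearing. They put the ring 2–5 mm to one side, so I relied on contact and height instead.
- **Top camera:** it could not see the ring at the stub because the arm was in the way.
- **Level and spread at the seat:** I did not measure these directly. They rest on the ring having been clearly spread when I lifted it and on the squeeze not changing since.

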